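Build up a guide roller on its spindle and gauge the height

ROBOT

A 6-joint arm with a two-finger parallel gripper is mounted at the origin on the work surface. World frame = base frame: x ahead of the robot, y to its left, z up, the work surface at z = 0. Lengths are in m, angles in rad, forces in N, time in s.
With the tool pointing down it reaches from about 0.35 to 0.925 m from the base axis. Payload 6.4 kg.
Tool frame: the origin (TCP) lies midway between the tips of the shut fingers; the grasp point (between the pads) lies arm.grasp_offset behind it (arm.grasp_offset is the distance from the TCP to the grasp point, in m); z points along the fingers, y is the direction in which the jaws open and shut (so a half turn about z gives the same grasp; the last joint's range is limited). The gripper opens to 94 mm and grips with 3 to 60 N. Pads are 16 mm wide; open, the fingers measure 119 mm over their backs; the gripper's body (75 mm by 177 mm) begins 78 mm behind the grasp point.
Start: joints at [1.033, 0.245, 1.558, -0, 1.339, -0.174], TCP at [0.231, 0.607, 0.176] pointing down, gripper open.
Joint ranges: [-3.13, 3.13], [-1.02, 2.26], [0.13, 2.54], [-0.95, 4.09], [0.21, 2.88], [-2.74, 2.74]. Speed limits (rad/s): [2.57, 2.57, 3.14, 3.14, 3.14, 3.14].

INTERFACE

Orientations are given as a unit quaternion [x, y, z, w].
In Python, from workcell import arm, grab_frame, camera_info gives the robot as it stands.
- The arm moves only by the tool play_rows, never from a script. Its argument "rows" is a list of rows, each a list of 6 numbers: the shift along the tool's x, y, z in mm, then the turn, a rotation vector about the tool's x, y, z in rad. In form: [[x, y, z, wx, wy, wz], ...]. A call has 1 to 5 rows; each row shifts and turns the pose as measured when the row begins, along the tool's axes as they then stand; what a row does not reach is not made up. A row lasts 1/12 s, in which the tool goes at most 41.7 mm and 7.16 degrees, less where a joint would pass 70% of its speed; a pose out of reach is approached as far as the arm can. A call is refused whole if a number of a shift passes 41.7 or a number of a turn 0.125, either way. A call with a gripper value outside its range is refused whole. "gripper" is the closure, from 0 (fully open) to 1 (shut), set as the call begins (left out, the last holds). The fingers move at their own pace and stop on an object; "squeeze" is the grip in N (left out, the last holds). Time passes only in rows, so rows that do not move let the fingers close. It gives the time, the measured TCP pose, the force and the opening at its end, in the units of the state.
- arm.observe(): the state, without advancing time (a new reading comes with each control period).
- grab_frame(name): name is "scene" or "top" or "wrist"; returns the picture (400x640x3 uint8, red, green, blue); there is no depth.
- camera_info(name): a dict with "K" (3x3 intrinsics, pixels), "k1" (the pictures are not rectified: a ray, as slopes to the right and down, at radius r is drawn at 1 + k1 r^2 times it, then the intrinsics apply), "world_to_cam" (4x4, takes a point from world to camera coordinates); the wrist camera has in their place "mount" (4x4, takes a point from camera to tool coordinates, whose origin is the TCP and whose axes are the flange's). Camera axes: x right, y down, z forward; pixel columns grow to the right and rows downward; lengths in m; the calibration is good to about 2 mm. A picture is of the moment at which its call begins: read the wrist's pose just before it. camera_info takes no time and is no camera call.
- arm.sign_off(): hands the job in, once; it reports no verdict.
The state is a dict: "time_s": time; "q": joint angles; "dq": joint speeds; "joint_torque": joint torques, N m; "position": TCP position; "orientation": TCP orientation; "force": force on the tool from outside, world axes, zero at the start; "ft_torque": the same for the moment, N m; "width": finger opening in m.
Only numpy, scipy, OpenCV 4.12 (cv2) and the standard library are available. Lean on these libraries where they do the work, as an engineer would, in place of code of your own. Each camera call takes 0.05 s, during which the arm holds its last target. There are 200 camera calls.

TASK

Build up the guide roller on the upright spindle: lift the plastic cap off the spindle and put it in the open tray, then slide the taller plain sleeve down the spindle until it sits on the spindle's foot, and after it the flanged roller, flange downwards, until it sits on the sleeve; lower both under control, do not let them drop. Then gently stand the bridge-shaped height gauge upright on the bench, straddling the spindle, so that its sprung foot rests centred on top of the roller and shows its height, and let go of it. Leave the shorter sleeve and the other things on the bench where they are.

Things in the scene. Friction and masses are not known exactly. Their poses are not given: they have to be found in the camera images.
- spindle: fixed upright steel spindle. Round dark foot, diameter 100 mm, 10 mm thick, flat on the bench; from it rises a plain shaft, diameter 34 mm, to 90 mm above the bench, its last 8 mm tapered to diameter 26. Origin: centre of the foot's underside (bench level), z up
- shaft_top (a point): centre of the flat top end of the shaft, 90 mm above the bench
- cap: loose grey plastic cap, a tube closed at its top: outer diameter 52 mm, height 70 mm, bore 40 mm, top 6 mm thick. At the start it hangs over the shaft, its closed top resting on the shaft's end, its open rim about 26 mm and its top about 96 mm above the bench. Origin: centre of its open lower rim, z along its axis towards the closed top
- cap_mid (a point): middle of the cap, on its axis, 35 mm above its open rim
- long_sleeve: loose plain steel tube standing on the bench, outer diameter 62 mm, bore 37 mm, height 60 mm: the taller of two sleeves. Origin: centre of its lower end, z along its axis
- short_sleeve: loose plain steel tube, outer diameter 62 mm, bore 37 mm, only 36 mm high: bystander, to be left. Origin: centre of its lower end
- roller: loose aluminium flanged roller standing flange down on the bench: flange diameter 96 mm, 10 mm thick, above it a hub of diameter 66 mm; height 46 mm in all, bore 37 mm right through. Origin: centre of the flange's underside, z along its axis towards the hub's end
- gauge: loose bridge-shaped aluminium height gauge (0.66 kg) on the bench: two legs (x 50, y 14, height 150 mm) with a 150 mm gap between them along y; beam across them from z 150 to 164 mm, x 50, y 178 mm; on its middle a black grip block, x 30, y 50 mm, from z 164 to 209 mm. The sprung foot hangs under the beam's middle. Origin: bench level under the middle, z up
- gauge_foot (a joint): the gauge's sprung foot, a steel disc of diameter 52 mm, 8 mm thick. Value: metres that the foot is pushed up, 0 (hanging free, its face 90 mm above the leg ends) to 0.045; about 2 N at 0.026. With the gauge on the bench over the finished stack (top 116 mm) it reads 0.026
- foot_face (a point): centre of the lower face of the gauge's sprung foot
- tray: fixed open grey tray on the bench, 160 mm along x, 140 mm along y, 35 mm high, walls and floor 4 mm. Origin: centre of its underside
- wrench: bystander: steel wrench lying flat, 170 mm long along its x. Origin: its middle
- can: bystander: grey can, diameter 66 mm, 70 mm high. Origin: centre of its underside
Not all that is in view belongs to the job. What is shaped like the gauge but orange is not meant.

How it is judged:
On the way, in this order (a step that is already met when the one before it is completed fails the run):
1. the cap lies or stands in the tray (x of cap_mid in the frame of tray between -0.076 and 0.076 m and y of cap_mid in the frame of tray between -0.066 and 0.066 m and height (world z) of cap_mid below 0.055 m and linear speed of cap below 0.03 m/s), for 0.2 s.
2. the taller sleeve sits on the spindle's foot, round the shaft (((horizontal distance between long_sleeve and spindle below 0.004 m and z of long_sleeve in the frame of spindle between 0.006 and 0.013 m and angle between long_sleeve's own z axis and vertical below 0.06 rad and linear speed of long_sleeve below 0.03 m/s) or (horizontal distance between long_sleeve and spindle below 0.004 m and z of long_sleeve in the frame of spindle between 0.066 and 0.073 m and angle between long_sleeve's own z axis and vertical above 3.08 rad and linear speed of long_sleeve below 0.03 m/s))), for 0.2 s.
3. the roller sits on the sleeve, flange down, round the shaft (((horizontal distance between long_sleeve and spindle below 0.004 m and z of long_sleeve in the frame of spindle between 0.006 and 0.013 m and angle between long_sleeve's own z axis and vertical below 0.06 rad and linear speed of long_sleeve below 0.03 m/s) or (horizontal distance between long_sleeve and spindle below 0.004 m and z of long_sleeve in the frame of spindle between 0.066 and 0.073 m and angle between long_sleeve's own z axis and vertical above 3.08 rad and linear speed of long_sleeve below 0.03 m/s)) and horizontal distance between roller and spindle below 0.004 m and z of roller in the frame of spindle between 0.066 and 0.074 m and angle between roller's own z axis and vertical below 0.06 rad and linear speed of roller below 0.03 m/s), for 0.2 s.
4. the gauge stands on the bench over the stack, its foot on the roller, reading 26 mm within 2.5 mm (all of step 3 and horizontal distance between foot_face and spindle below 0.015 m and height (world z) of gauge between -0.003 and 0.004 m and angle between gauge's own z axis and vertical below 0.04 rad and value of joint gauge_foot between 0.0235 and 0.0285 m and linear speed of gauge below 0.03 m/s and contact force between gauge_foot and roller above 0.3 N), for 0.2 s.
At the end, for the whole second after the job is handed in: Cap at rest in the tray; taller sleeve round the shaft (axes within 4 mm), upright, within 4 mm of the foot; roller likewise on the sleeve, flange down; gauge upright, legs on the bench, let go, its foot centred within 15 mm, on the roller and reading 0.0235 to 0.0285 m (all of step 1 and all of step 4); the robot touches nothing.
It fails at once if the sleeve or the roller drops or is rammed down the shaft (faster than 0.45 m/s) ((horizontal distance between long_sleeve and spindle below 0.012 m and height (world z) of long_sleeve below 0.1 m and linear speed of long_sleeve above 0.45 m/s) or (horizontal distance between roller and spindle below 0.012 m and height (world z) of roller below 0.1 m and linear speed of roller above 0.45 m/s)).
It fails at once if the gauge is dropped or rammed down over the spindle (faster than 0.45 m/s) (horizontal distance between gauge and spindle below 0.05 m and height (world z) of gauge below 0.05 m and linear speed of gauge above 0.45 m/s).
It fails at once if the shorter sleeve or another bystander is moved by more than 30 mm (distance of any of short_sleeve, wrench, can from where it was at the start of the episode above 0.03 m).
It also fails if it takes over 72 s, if anything falls off the work surface, if the arm or the gripper's body presses on something with over 40 N, if the wrist force passes 120 N, or if a joint passes its speed limit or range.

## Working session

There is one attempt and no reset: what is moved stays moved. The work goes in short steps, Python scripts to look and compute and a tool call to move; the robot and the scene stay as the last step left them, time stands still between calls to the robot, and variables do not carry over. Pictures are saved under pics/ and viewed, about 8 in all and at most 12, crops included, and the job is handed in when it is done.

Besides the shell and the picture viewer there is one more tool, called as name(argument=value, ...), one argument or row to a line, values as JSON. play_rows: Moves the arm, as the interface text tells. Its arguments: {"type":"object","properties":{"rows":{"type":"array"},"gripper":{"type":"number"},"squeeze":{"type":"number"}},"required":["rows"]}

```bash
ls; mkdir -p pics; python3 - <<'E'
from workcell import arm, grab_frame, camera_info
import cv2, numpy as np
print(arm.observe(), arm.grasp_offset)
for n in ("scene","top","wrist"):
    print(n,camera_info(n))
a=grab_frame("scene");b=grab_frame("top")
for n,i in (("scene",a),("top",b)): cv2.imwrite(f"pics/{n}0.png",i[:,:,::-1])
E
```

```text
pics
{'time_s': 0.0, 'q': array([ 1.03289472e+00,  2.45827953e-01,  1.55898729e+00, -9.11190184e-06,
        1.33871693e+00, -1.74132164e-01]), 'dq': array([ 0.00114785,  0.00090451, -0.00164049, -0.00046863,  0.00055852,
        0.00027286]), 'joint_torque': array([ 9.10946001e-04, -4.15839779e+01, -3.14600194e+01,  6.85478956e-02,
        3.33607919e-02, -1.30732888e-04]), 'position': array([0.23094442, 0.60688607, 0.17445092]), 'orientation': array([ 1.80882406e-01,  9.83504252e-01, -9.10491953e-04, -3.33848184e-04]), 'force': array([-0.23915854,  0.13953687,  0.05629208]), 'ft_torque': array([-0.04701846, -0.06486064, -0.03291538]), 'width': 0.094088104641119} 0.0188
scene {'K': array([[499.1617923 ,   0.        , 326.5369941 ],
       [  0.        , 499.1617923 , 196.54535621],
       [  0.        ,   0.        ,   1.        ]]), 'k1': -0.007974788264885293, 'world_to_cam': array([[ 0.54017471,  0.84150686, -0.00880264, -0.26643096],
       [ 0.56524962, -0.37055098, -0.73701074, -0.21225713],
       [-0.62346143,  0.39313887, -0.6758237 ,  1.69727378],
       [ 0.        ,  0. 
[... 339 characters left out ...]
4, -0.08209989,  0.51945368],
       [ 0.08206594, -0.00495548, -0.99661458,  1.44556137],
       [ 0.        ,  0.        ,  0.        ,  1.        ]])}
wrist {'K': array([[331.5541685 ,   0.        , 321.34574758],
       [  0.        , 331.5541685 , 202.05261913],
       [  0.        ,   0.        ,   1.        ]]), 'k1': -0.038192429231110284, 'mount': array([[ 2.25120310e-03, -9.71076805e-01, -2.38756717e-01,
         6.93722926e-02],
       [ 9.99997466e-01,  2.18631666e-03,  5.36596443e-04,
        -1.25732450e-04],
       [ 9.21427168e-07, -2.38757320e-01,  9.71079267e-01,
        -2.09343397e-01],
       [ 0.00000000e+00,  0.00000000e+00,  0.00000000e+00,
         1.00000000e+00]])}
```

View pics/scene0.png

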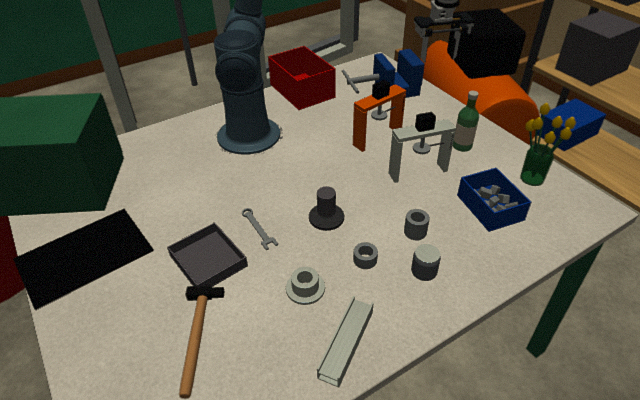

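View pics/top0.png

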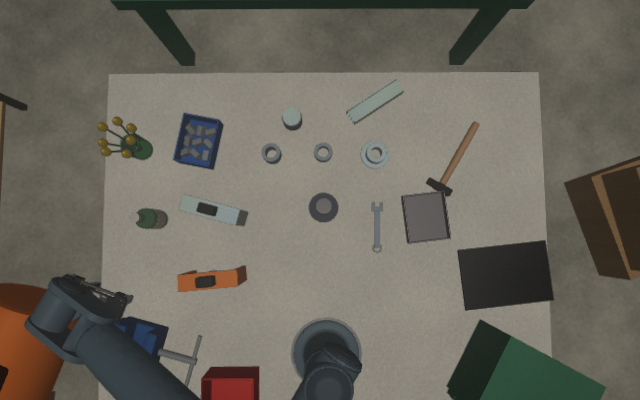

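The scene picture shows the spindle with its cap at (326,205). There are two sleeves: (416,222) is clearly taller, and (365,255) is low and is the bystander. The other things are:
- roller at (305,285)
- grey gauge at (422,145), with an orange lookalike at (380,115)
- tray at (207,255)
- can at (426,262)

In the top view these are spindle (323,207), tall sleeve (271,153), short sleeve (323,152), roller (374,153), grey gauge (214,210) and tray (426,217). Next I'll measure, and enlarge a crop to confirm.

```bash
cat > h.py <<'E'
import numpy as np, cv2
from scipy.spatial.transform import Rotation as R
from workcell import arm, grab_frame, camera_info
def cam(n, st=None):
    c=camera_info(n); K=c["K"]; D=np.array([c["k1"],0,0,0,0.])
    if n=="wrist":
        T=np.eye(4); T[:3,:3]=R.from_quat(st["orientation"]).as_matrix(); T[:3,3]=st["position"]
        W=np.linalg.inv(T@c["mount"])
    else: W=c["world_to_cam"]
    return K,D,W
def rays(n,uv,st=None):
    K,D,W=cam(n,st)
    p=cv2.undistortPoints(np.float64(uv).reshape(-1,1,2),K,D).reshape(-1,2)
    d=np.c_[p,np.ones(len(p))]@W[:3,:3]
    return -W[:3,:3].T@W[:3,3], d
def plane(n,uv,z,st=None):
    o,d=rays(n,uv,st); return o+d*((z-o[2])/d[:,2])[:,None]
def proj(n,P,st=None):
    K,D,W=cam(n,st)
    return cv2.projectPoints(np.float64(P).reshape(-1,1,3),cv2.Rodrigues(W[:3,:3])[0],W[:3,3],K,D)[0].reshape(-1,2)
def circ(c,r,z,n=32):
    t=np.linspace(0,2*np.pi,n); return np.c_[c[0]+r*np.cos(t),c[1]+r*np.sin(t),0*t+z]
def yaw(st):  # tool yaw: angle of tool y axis in world
    y=R.from_quat(st["orientation"]).as_matrix()[:,1]; return np.arctan2(y[1],y[0])
E
python3 - <<'E'
from h import *
t=cv2.imread("pics/top0.png"); s=cv2.imread("pics/scene0.png")
for nm,uv,z in (("spindle",(323,207),.0),("long",(271,153),.06),("short",(323,152),.036),("roller",(374,153),.046),("gauge",(207,209),.209),("tray",(426,217),0.035)):
    print(nm,plane("top",[uv],z)[0])
a=cv2.resize(t[130:260,165:325],None,fx=4.9,fy=4.4,interpolation=2)
a=cv2.resize(t[100:260,170:460],None,fx=2.7,fy=2.7,interpolation=2)
b=cv2.resize(s[100:310,270:480],(570,570),interpolation=2)[:,:]
cv2.imwrite("pics/ctop.png",a); cv2.imwrite("pics/cscene.png",b)
E
```

```text
spindle [0.48051544 0.00883809 0.        ]
long [0.65491179 0.17768904 0.06      ]
short [0.66138831 0.00770357 0.036     ]
roller [ 0.65515635 -0.16048951  0.046     ]
gauge [0.46563744 0.34610408 0.209     ]
tray [ 0.44316024 -0.32950305  0.035     ]
```

View pics/ctop.png

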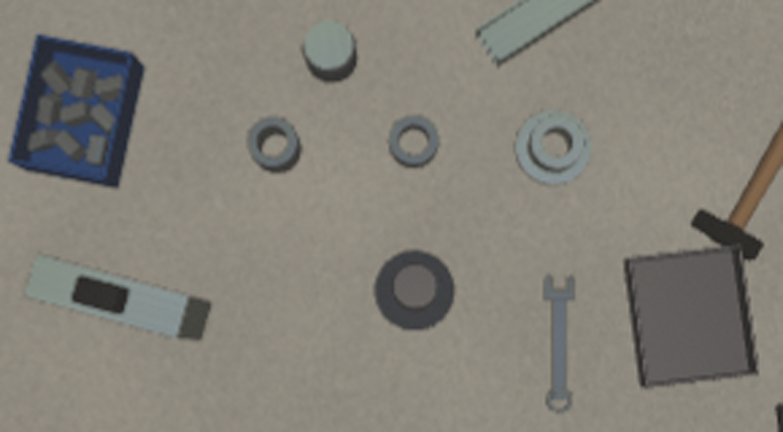

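View pics/cscene.png

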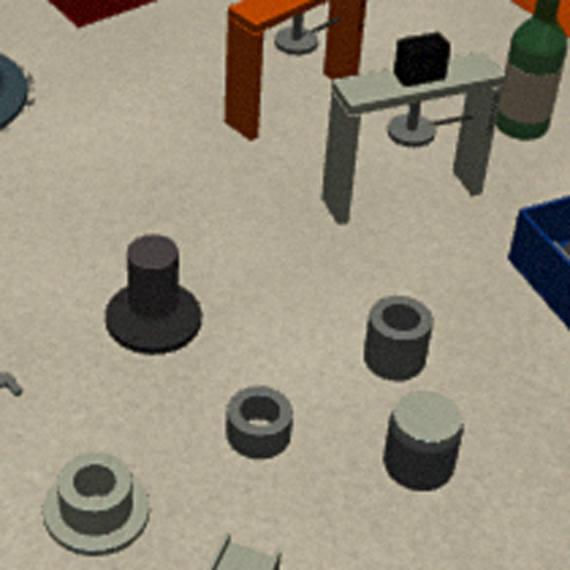

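Crops confirm it. The left sleeve at top (271,153) / scene (416,222) is the tall one, and the silver gauge at (214,210) / (422,145) is the one meant. It stands free of the orange one. Next I'll rise and fly to a spot above the cap.

play_rows(
  rows=[
    [0, 0, -40, 0, 0, 0],
    [0, 0, -40, 0, 0, 0],
    [-27, -29, -5, 0, 0, 0],
    [-27, -29, 0, 0, 0, 0],
    [-27, -29, 0, 0, 0, 0],
  ],
  gripper=0,
)

```text
time_s: 0.52
position: [0.2735, 0.4964, 0.2587]
orientation: [0.177, 0.984, -0.005, -0.002]
force: [-0.0, -0.3, 0.3]
width: 0.094
```

play_rows(
  rows=[
    [-27, -29, 0, 0, 0, 0],
    [-27, -29, 0, 0, 0, 0],
    [-27, -29, 0, 0, 0, 0],
    [-27, -29, 0, 0, 0, 0],
    [-27, -29, 0, 0, 0, 0],
  ],
)

```text
time_s: 0.93
position: [0.3503, 0.3052, 0.2588]
orientation: [0.174, 0.985, -0.005, -0.002]
force: [-0.1, 0.2, -0.0]
width: 0.094
```

play_rows(
  rows=[
    [-27, -29, 0, 0, 0, 0],
    [-27, -29, 0, 0, 0, 0],
    [-27, -29, 0, 0, 0, 0],
    [-27, -29, 0, 0, 0, 0],
    [-27, -29, 0, 0, 0, 0],
  ],
)

```text
time_s: 1.35
position: [0.4275, 0.1133, 0.2587]
orientation: [0.173, 0.985, -0.005, -0.002]
force: [1.7, 0.8, -0.4]
width: 0.0938
```

```bash
cat >> h.py <<'E'
YAW=1.207
def go(x,y,z,yw=YAW):
    st=arm.observe(); Rm=R.from_quat(st["orientation"]).as_matrix()
    T=np.array([[-np.sin(yw),np.cos(yw),0],[np.cos(yw),np.sin(yw),0],[0,0,-1.]]).T
    d=Rm.T@(np.array([x,y,z])-st["position"])*1000
    w=R.from_matrix(Rm.T@T).as_rotvec()
    print("go",[x,y,z],"-> mm",d.round(1),"rot",w.round(4),"rows",round(np.linalg.norm(d)/41,1))
def snap(n,f=None):
    st=arm.observe(); i=grab_frame(n)[:,:,::-1].copy()
    if f: cv2.imwrite(f"pics/{f}.png",i)
    return st,i
E
python3 -c "
from h import *
go(.4805,.0088,.25)"
```

```text
go [0.4805, 0.0088, 0.25] -> mm [-85.5 -80.    9.4] rot [-0.0103 -0.0017  0.0154] rows 2.9
```

play_rows(
  rows=[
    [-28, -27, 3, -0.005, -0.001, 0.008],
    [-28, -27, 3, -0.005, -0.001, 0.007],
    [-28, -26, 3, 0, 0, 0],
    [0, 0, 0, 0, 0, 0],
  ],
)

```text
time_s: 1.68
position: [0.4801, -0.0022, 0.249]
orientation: [0.185, 0.983, -0.0, 0.001]
force: [-0.2, -0.1, -0.0]
width: 0.0941
```

```bash
python3 - <<'E'
from h import *
st,i=snap("wrist","w1"); print(st["position"],yaw(st))
go(.4805,.0088,.25)
print(proj("wrist",[[.4805,.0088,.096]],st))
E
```

```text
[ 0.48009977 -0.00223525  0.24899627] 1.1989829812859298
go [0.4805, 0.0088, 0.25] -> mm [ 2.1  8.8 -0.9] rot [ 0.0003  0.0003 -0.0069] rows 0.2
[[330.83368343 181.42233935]]
```

View pics/w1.png

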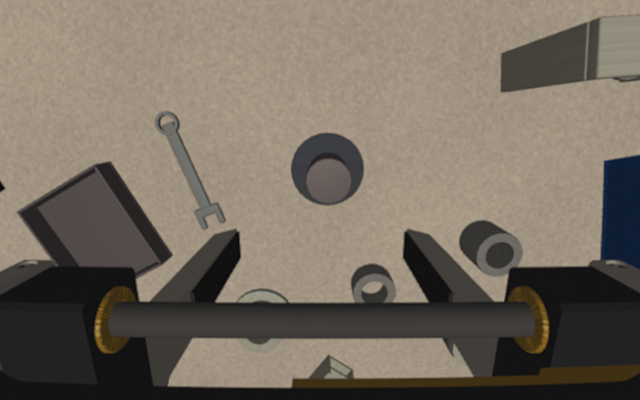

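The wrist view shows the cap top at about (328,181) with the dark foot behind it at (327,170). The prediction was (331,181), a good match. Now I'll measure the cap, the sleeves and the roller by masks.

```bash
cat >> h.py <<'E'
def blob(mask,near,box=70):
    n,l,s,c=cv2.connectedComponentsWithStats(mask.astype(np.uint8))
    k=[j for j in range(1,n) if s[j,4]>60 and np.hypot(*(c[j]-near))<box]
    return [(c[j].round(2),s[j,2:].tolist(),l==j) for j in sorted(k,key=lambda j:np.hypot(*(c[j]-near)))]
E
python3 - <<'E'
from h import *
st=arm.observe()
w=cv2.imread("pics/w1.png"); t=cv2.imread("pics/top0.png")
# samples
for p in ((328,181),(327,145),(400,120)): print("w",p,w[p[1],p[0]])
for p in ((323,207),(323,196),(271,146),(271,153),(374,144),(363,153),(345,180),(426,217),(207,209),(190,205)): print("t",p,t[p[1],p[0]])
E
```

```text
w (328, 181) [ 90  94 102]
w (327, 145) [66 61 59]
w (400, 120) [133 151 164]
t (323, 207) [ 98  99 104]
t (323, 196) [69 67 65]
t (271, 146) [91 89 85]
t (271, 153) [131 143 148]
t (374, 144) [138 144 133]
t (363, 153) [146 146 136]
t (345, 180) [125 136 140]
t (426, 217) [90 92 96]
t (207, 209) [45 47 50]
t (190, 205) [137 145 134]
```

```bash
python3 - <<'E'
from h import *
st=arm.observe()
w=cv2.GaussianBlur(cv2.imread("pics/w1.png"),(3,3),0).astype(int); t=cv2.GaussianBlur(cv2.imread("pics/top0.png"),(3,3),0).astype(int)
def ell(m,near,name):
    b=blob(m,near)
    if not b: print(name,"none");return
    c=cv2.findContours(b[0][2].astype(np.uint8),cv2.RETR_EXTERNAL,cv2.CHAIN_APPROX_NONE)[0]
    c=cv2.convexHull(max(c,key=len)); M=cv2.moments(c)
    return np.array([M["m10"]/M["m00"],M["m01"]/M["m00"]]),c.reshape(-1,2),M["m00"]
g=w.mean(2)
yy,xx=np.mgrid[:400,:640]
loc=np.hypot(xx-328,yy-168)<60
m=loc&(g>76)&(g<120)&(w[...,2]-w[...,0]<22)
m=cv2.morphologyEx(m.astype(np.uint8),cv2.MORPH_OPEN,np.ones((5,5)))
c,h,a=ell(m,(328,181),"cap"); P=plane("wrist",h,.096,st); print("cap wrist",c,plane("wrist",[c],.096,st)[0],"diam",np.ptp(P[:,:2],axis=0))
m=loc&(g<115); c,h,a=ell(m,(328,168),"sil"); print(c,a)
P=plane("wrist",h[h[:,1]<168],.01,st)[:,:2]
A=np.c_[2*P,np.ones(len(P))]; s=np.linalg.lstsq(A,(P**2).sum(1),rcond=None)[0]; print("foot circle",s[:2],np.sqrt(s[2]+s[:2]@s[:2]))
# top
w_=t[...,2]-t[...,0]; g=t.mean(2)
for nm,near,z,m in (("spfoot",(323,207),.01,g<112),("long",(271,153),.03,(w_<3)),("short",(323,152),.018,w_<3),("roller",(374,153),.007,w_<3)):
    r=np.hypot(xx-near[0],yy-near[1])<26
    m=cv2.morphologyEx((m&r).astype(np.uint8),cv2.MORPH_CLOSE,np.ones((3,3)))
    c,h,a=ell(m,near,nm); P=plane("top",h,z); print(nm,c.round(1),plane("top",[c],z)[0].round(4),"ext",np.ptp(P[:,:2],axis=0).round(3))
E
```

```text
cap wrist [328.16710758 180.48181217] [0.47749997 0.00874577 0.096     ] diam [0.04916795 0.04922944]
[327.08583605 168.69191493] 4145.5
foot circle [0.4775818 0.0089951] 0.04964514621090419
spfoot [323.1 207.1] [0.4797 0.0087 0.01  ] ext [0.101 0.1  ]
long [271.  152.8] [0.6611 0.1811 0.03  ] ext [0.061 0.06 ]
short [322.8 151.7] [0.6657 0.0084 0.018 ] ext [0.058 0.057]
roller [374.5 154.4] [ 0.6574 -0.167   0.007 ] ext [0.093 0.092]
```

Two estimates of the spindle axis agree: the cap gives (0.4775,0.0087) and the foot (0.4776,0.0090, radius 49.6 mm). The fixed top camera is 2 mm off in x. I'll go down to the cap.

play_rows(
  rows=[
    [6, 9.5, 0, 0, 0, -0.007],
    [0, 0, 40, 0, 0, 0],
    [0, 0, 40, 0, 0, 0],
    [0, 0, 40, 0, 0, 0],
    [0, 0, 40, 0, 0, 0],
  ],
)

```text
time_s: 2.15
position: [0.4847, 0.0167, 0.0957]
orientation: [0.178, 0.984, 0.001, 0.012]
force: [0.0, -0.2, -0.7]
width: 0.0938
```

play_rows(
  rows=[
    [0, 0, 28, 0, 0, 0],
    [0, 0, 0, 0, 0, 0],
  ],
)

```text
time_s: 2.32
position: [0.4776, 0.0226, 0.0591]
orientation: [0.175, 0.985, 0.002, 0.005]
force: [-0.8, 0.2, 0.1]
width: 0.0939
```

play_rows(
  rows=[
    [0, 0, 0, 0, 0, 0],
    [0, 0, 0, 0, 0, 0],
    [0, 0, 0, 0, 0, 0],
    [0, 0, 0, 0, 0, 0],
    [0, 0, 0, 0, 0, 0],
  ],
  gripper=1,
  squeeze=15,
)

```text
time_s: 2.73
position: [0.4742, 0.0199, 0.0635]
orientation: [0.169, 0.986, -0.008, 0.003]
force: [-5.8, -15.5, -10.0]
width: 0.0644
```

```bash
python3 -c "
from h import *
st=arm.observe();print(st['position'],yaw(st),st['width'],st['force'])
go(.4778,.0089,.19)
go(.443,-.3295,.19)
t=cv2.GaussianBlur(cv2.imread('pics/top0.png'),(3,3),0)
r=(t.astype(int).mean(2)<112).astype(np.uint8); z=np.zeros_like(r); z[185:248,398:455]=r[185:248,398:455]
b=blob(z,(426,217))[0]; c=cv2.findContours(b[2].astype(np.uint8),0,1)[0][0]; q=cv2.minAreaRect(c); print(q, plane('top',[q[0]],.018)[0], plane('top',cv2.boxPoints(q),.018))
"
```

```text
[0.47424092 0.01993046 0.06345552] 1.2318296605939205 0.06439608412963956 [ -5.78866275 -15.53997243 -10.01556251]
go [0.4778, 0.0089, 0.19] -> mm [  -8.2  -11.1 -126.3] rot [-0.0145  0.0093  0.0249] rows 3.1
go [0.443, -0.3295, 0.19] -> mm [ -87.8 -341.8 -120.8] rot [-0.0145  0.0093  0.0249] rows 9.1
((428.4756164550781, 212.96295166015625), (55.64081573486328, 52.42389678955078), 83.1572265625) [ 0.45704907 -0.34223926  0.018     ] [[ 0.53970367 -0.24605847  0.018     ]
 [ 0.55953492 -0.42150464  0.018     ]
 [ 0.3749473  -0.43786957  0.018     ]
 [ 0.35584301 -0.26409542  0.018     ]]
```

Fast descents drift sideways, so the tool ended 11 mm off in y and one finger pushes the cap. I'll recentre.

play_rows(
  rows=[
    [-4, -6, 3, -0.007, 0.005, 0.012],
    [-4, -5, 1, -0.007, 0.004, 0.012],
    [0, 0, 0, 0, 0, 0],
    [0, 0, 0, 0, 0, 0],
  ],
  gripper=0.3,
)

```text
time_s: 3.07
position: [0.4833, 0.0049, 0.0666]
orientation: [0.181, 0.983, 0.0, 0.006]
force: [-0.5, -0.2, -0.0]
width: 0.0657
```

```bash
python3 -c "
from h import *
st=arm.observe();print(st['position'],yaw(st),st['width'],st['force'])
go(.4778,.0089,.06)
st,i=snap('wrist','w2');
t=cv2.imread('pics/top0.png')[180:260,390:470]; cv2.imwrite('pics/c.png',np.hstack([i[:,120:540],cv2.resize(t,(380,400),interpolation=2)]))
"
```

```text
[0.4832871  0.00493392 0.06659658] 1.205875669130513 0.06571807236905619 [-0.45814357 -0.21220337 -0.00106471]
go [0.4778, 0.0089, 0.06] -> mm [6.6 1.7 6.5] rot [ 0.0023  0.0122 -0.0011] rows 0.2
```

View pics/c.png

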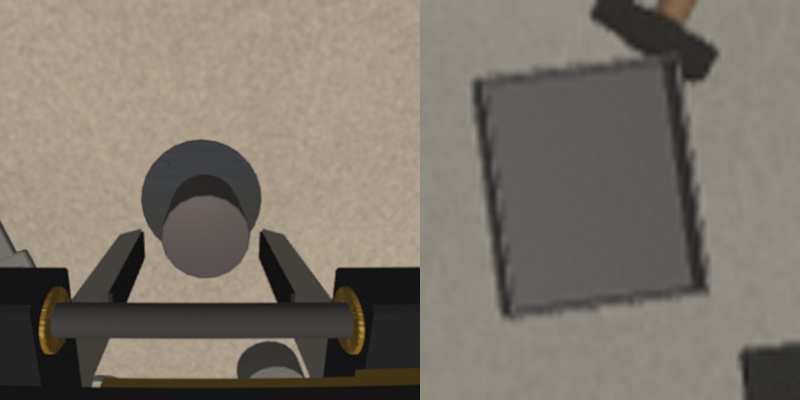

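The cap sits between the fingers. The tray's rim corners average to about (426,217) in the top view, so its centre is (0.443,-0.330). I'll trim and close.

play_rows(
  rows=[
    [6.5, 1.5, 5, 0.002, 0.012, 0],
    [0, 0, 0, 0, 0, 0],
  ],
)

```text
time_s: 3.28
position: [0.4788, 0.0091, 0.0627]
orientation: [0.181, 0.983, 0.0, 0.001]
force: [0.1, -0.2, 0.4]
width: 0.0657
```

play_rows(
  rows=[
    [0, 0, 0, 0, 0, 0],
    [0, 0, 0, 0, 0, 0],
    [0, 0, 0, 0, 0, 0],
    [0, 0, 0, 0, 0, 0],
  ],
  gripper=1,
  squeeze=15,
)

```text
time_s: 3.62
position: [0.4784, 0.0092, 0.0626]
orientation: [0.18, 0.984, -0.001, 0.001]
force: [0.4, -0.1, -0.1]
width: 0.0513
```

```bash
python3 -c "
from h import *
st=arm.observe();print(st['position'],yaw(st),st['width'],st['force'])
go(.4778,.0089,.19)
"
```

```text
[0.47837761 0.0092433  0.06262554] 1.2083725606775269 0.05130622633869022 [ 0.38529401 -0.1269141  -0.07718695]
go [0.4778, 0.0089, 0.19] -> mm [   0.2   -0.7 -127.4] rot [-0.0011  0.002   0.0014] rows 3.1
```

play_rows(
  rows=[
    [0, 0, -20, 0, 0, 0],
    [0, 0, -30, 0, 0, 0],
    [0, 0, -30, 0, 0, 0],
    [0, 0, -30, 0, 0, 0],
    [0, 0, -10, 0, 0, 0],
  ],
)

```text
time_s: 4.03
position: [0.4745, 0.0106, 0.1816]
orientation: [0.18, 0.984, 0.0, -0.005]
force: [-0.2, 0.1, 0.0]
width: 0.0509
```

```bash
python3 -c "
from h import *
st=arm.observe();print(st['position'],yaw(st),st['width'],st['force'])
st,i=snap('wrist','w3'); np.save('w3.npy',np.r_[st['position'],st['orientation']])
go(.443,-.3295,.17)
"
```

```text
[0.47452963 0.01061068 0.18161908] 1.2080560548384316 0.050909574295506146 [-0.23055677  0.10743659  0.00965138]
go [0.443, -0.3295, 0.17] -> mm [ -90.9 -329.2   11.6] rot [-0.0014 -0.008   0.0012] rows 8.3
```

play_rows(
  rows=[
    [-10, -36, 0, 0, -0.004, 0],
    [-10, -36, 0, 0, -0.004, 0],
    [-10, -36, 0, 0, 0, 0],
    [-10, -36, 0, 0, 0, 0],
    [-10, -36, 0, 0, 0, 0],
  ],
)

```text
time_s: 4.5
position: [0.4569, -0.1736, 0.1754]
orientation: [0.173, 0.985, 0.002, -0.002]
force: [0.5, -0.2, -0.4]
width: 0.051
```

play_rows(
  rows=[
    [-10, -36, 0, 0, 0, 0],
    [-10, -36, 0, 0, 0, 0],
    [-10, -36, 0, 0, 0, 0],
    [-9, -36, 0, 0, 0, 0],
    [0, 0, 0, 0, 0, 0],
  ],
)

```text
time_s: 4.92
position: [0.438, -0.3309, 0.1627]
orientation: [0.176, 0.984, 0.006, -0.006]
force: [0.1, 0.2, 0.1]
width: 0.051
```

```bash
python3 -c "
from h import *
st=arm.observe();print(st['position'],st['width'],st['force'])
go(.443,-.3295,.044)
"
```

```text
[ 0.43799516 -0.33091277  0.16268422] 0.05102969400117807 [0.10792131 0.15331752 0.09609203]
go [0.443, -0.3295, 0.044] -> mm [ -6.    1.9 118.6] rot [ 0.0094 -0.0148  0.0098] rows 2.9
```

play_rows(
  rows=[
    [-3, 1, 30, 0.005, -0.007, 0.005],
    [-3, 1, 30, 0.004, -0.007, 0.005],
    [0, 0, 25, 0, 0, 0],
    [0, 0, 20, 0, 0, 0],
    [0, 0, 5, 0, 0, 0],
  ],
)

```text
time_s: 5.33
position: [0.4413, -0.329, 0.0413]
orientation: [0.184, 0.983, 0.003, -0.002]
force: [-0.7, 1.0, -1.7]
width: 0.0514
```

```bash
python3 -c "
from h import *
st=arm.observe();print(st['position'],st['width'],st['force'])
go(.443,-.3295,.042)
st,i=snap('wrist','w4')
print(proj('wrist',np.c_[[.443]*2,[-.3295]*2,[.074,.035]],st))
cv2.imwrite('pics/c4.png',cv2.resize(i,(480,300)))
"
```

```text
[ 0.44127274 -0.32898727  0.04131935] 0.05144565915745053 [-0.66964346  0.95896389 -1.69623397]
go [0.443, -0.3295, 0.042] -> mm [-1.8  0.2 -0.7] rot [ 0.0051 -0.0052 -0.0071] rows 0.0
[[321.84112177 249.10139558]
 [321.47179782 227.90277604]]
```

View pics/c4.png

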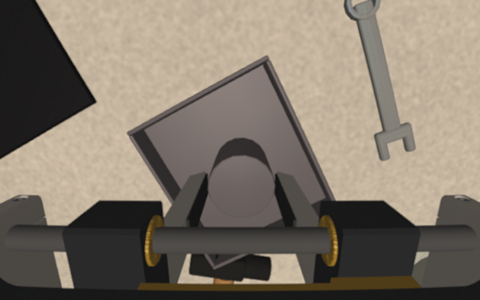

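The cap is held standing inside the tray (picture 7, cap at (241,185), well within the tray's walls). I'll release and rise.

play_rows(
  rows=[
    [0, 0, 0, 0, 0, 0],
    [0, 0, 0, 0, 0, 0],
    [0, 0, 0, 0, 0, 0],
  ],
  gripper=0.25,
)

```text
time_s: 5.63
position: [0.4416, -0.328, 0.0419]
orientation: [0.184, 0.983, 0.003, -0.002]
force: [0.9, -0.2, 0.4]
width: 0.0677
```

play_rows(
  rows=[
    [0, 0, -15, 0, 0, 0],
    [0, 0, -40, 0, 0, 0],
    [0, 0, -40, 0, 0, 0],
    [0, 0, -40, 0, 0, 0],
    [0, 0, -40, 0, 0, 0],
  ],
)

```text
time_s: 6.05
position: [0.4398, -0.3256, 0.2192]
orientation: [0.184, 0.983, 0.007, -0.006]
force: [0.2, -0.8, -0.2]
width: 0.0705
```

```bash
python3 - <<'E'
from h import *
s=np.load('w3.npy'); st=dict(position=s[:3],orientation=s[3:])
w=cv2.imread('pics/w3.png'); u=proj('wrist',[[.4776,.0089,.09]],st)[0]; print(u)
x,y=u.astype(int); print(w[y-20:y+24:4,x].tolist())
st,i=snap('wrist','w5'); print(st["position"],st["width"])
u=proj('wrist',[[.443,-.3295,.074]],st)[0].astype(int); print(u)
cv2.imwrite('pics/c5.png',np.hstack([cv2.resize(i,(480,300)),cv2.resize(w[y-60:y+60,x-60:x+60],(300,300))]))
go(.6611,.1811,.25)
E
```

```text
[320.91552408 201.73378795]
[[53, 56, 59], [41, 41, 43], [41, 41, 46], [40, 40, 45], [39, 40, 43], [42, 41, 44], [40, 39, 42], [95, 98, 106], [95, 99, 108], [94, 98, 107], [93, 97, 106]]
[ 0.43977363 -0.32557744  0.21920234] 0.07051076161965354
[317 192]
go [0.6611, 0.1811, 0.25] -> mm [-18.9 554.8 -18.6] rot [ 0.0032 -0.0001 -0.0053] rows 13.5
```

View pics/c5.png

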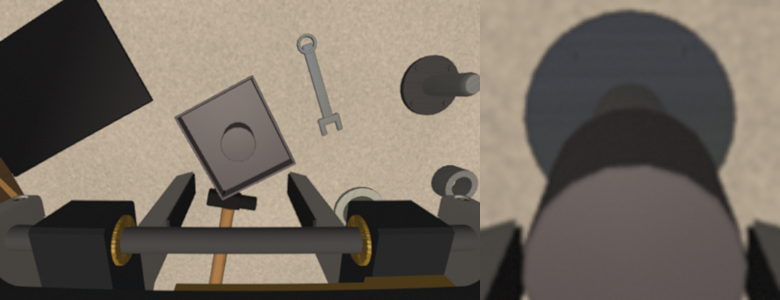

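Cap stands in the middle of the tray, so step 1 is done. Next stop is over the spindle to measure the bare shaft.

play_rows(
  rows=[
    [10, 39, -5, 0, 0, 0],
    [10, 39, -4, 0, 0, 0],
    [10, 39, -4, 0, 0, 0],
    [10, 39, -4, 0, 0, 0],
    [10, 39, -4, 0, 0, 0],
  ],
  gripper=0,
)

```text
time_s: 6.52
position: [0.4721, -0.1332, 0.2654]
orientation: [0.19, 0.982, -0.006, 0.013]
force: [1.3, -0.2, 0.2]
width: 0.0939
```

play_rows(
  rows=[
    [10, 39, -4, 0, 0, 0],
    [10, 39, -4, 0, 0, 0],
    [10, 39, -4, 0, 0, 0],
    [3, 15, 0, 0, 0, 0],
    [0, 0, 0, 0, 0, 0],
  ],
)

```text
time_s: 6.93
position: [0.4927, 0.0122, 0.2858]
orientation: [0.186, 0.982, -0.005, 0.024]
force: [0.8, -0.8, -0.0]
width: 0.0939
```

```bash
cat >> h.py <<'E'
def fitc(P):
    P=P[:,:2]; A=np.c_[2*P,np.ones(len(P))]; s=np.linalg.lstsq(A,(P**2).sum(1),rcond=None)[0]
    return s[:2].round(4), round(float(np.sqrt(s[2]+s[:2]@s[:2])),4)
def edges(n,img,c,z,r0,r1,st,sign):
    """radial strongest edge of grey (sign +: brighter outwards) between radii r0..r1 (m) at height z round c; circle fit"""
    g=cv2.GaussianBlur(img,(3,3),0).astype(float).mean(2); pts=[]
    rr=np.linspace(r0,r1,60)
    for a in np.linspace(0,2*np.pi,90,endpoint=False):
        W=np.c_[c[0]+rr*np.cos(a),c[1]+rr*np.sin(a),0*rr+z]; u=proj(n,W,st).astype(np.float32)
        v=cv2.remap(g.astype(np.float32),u[:,0],u[:,1],1).ravel()
        d=sign*np.gradient(cv2.GaussianBlur(v[:,None],(1,9),0).ravel()); k=d.argmax()
        if d[k]>.5: pts.append(W[k])
    pts=np.array(pts)
    for _ in range(4):
        q,r=fitc(pts); e=abs(np.hypot(*(pts[:,:2]-q).T)-r); pts=pts[e<max(2*np.median(e),5e-4)]
    q,r=fitc(pts)
    return q,r,len(pts),round(float(e.mean()),5)
E
python3 - <<'E'
from h import *
st,i=snap('wrist','w6'); print(st["position"],yaw(st)); c=(.4776,.0089)
x,y=proj('wrist',[[*c,.09]],st)[0].astype(int); print(x,y,i[y-28:y+28:3,x].mean(1).astype(int), i[y,x-28:x+28:3].mean(1).astype(int))
for a in ((.008,.02,-1),(.012,.022,-1),(.008,.02,1)): print(a,edges('wrist',i,c,.09 if a[1]==.02 else .082,a[0],a[1],st,a[2]))
print('foot',edges('wrist',i,c,.01,.04,.06,st,1))
print(proj('wrist',circ((.6611,.1811),.031,.06,4),st))
go(.6611,.1811,.25)
E
```

```text
[0.49267958 0.01215013 0.28583236] 1.1959194281633951
314 160 [ 62  63  62  57  53  53  69 120 118 118 118 114 116 117  59  61  61  59
 116] [ 63  63  63  62  62  65 120 118 117 118 119 116 115  57  60  61  60  61
  60]
(0.008, 0.02, -1) (array([0.4789, 0.0063]), 0.0131, 90, 0.00015)
(0.012, 0.022, -1) (array([0.4791, 0.007 ]), 0.0147, 65, 0.00038)
(0.008, 0.02, 1) (array([0.4712, 0.0109]), 0.0151, 9, 0.00011)
foot (array([0.4786, 0.0065]), 0.0494, 90, 0.00015)
[[481.72203468 252.09579266]
 [492.79263877 217.16335699]
 [455.68456013 230.37323918]
 [481.72203468 252.09579266]]
go [0.6611, 0.1811, 0.25] -> mm [-92.3 220.1  40.4] rot [-0.0024  0.0498 -0.0119] rows 5.9
```

play_rows(
  rows=[
    [-15, 36, 6, 0, 0.025, -0.006],
    [-15, 36, 6, 0, 0.025, -0.006],
    [-15, 36, 6, 0, 0, 0],
    [-15, 36, 6, 0, 0, 0],
    [-15, 36, 6, 0, 0, 0],
  ],
)

```text
time_s: 7.4
position: [0.6333, 0.1457, 0.2628]
orientation: [0.187, 0.982, -0.002, 0.006]
force: [0.1, 0.0, -0.3]
width: 0.0937
```

play_rows(
  rows=[
    [-15, 36, 6, 0, 0, 0],
    [0, 0, 0, 0, 0, 0],
    [0, 0, 0, 0, 0, 0],
  ],
)

```text
time_s: 7.65
position: [0.6659, 0.1741, 0.2517]
orientation: [0.188, 0.982, -0.003, 0.004]
force: [-0.4, -0.2, 0.2]
width: 0.0947
```

```bash
python3 - <<'E'
from h import *
st,i=snap('wrist','w7'); print(st["position"],yaw(st)); c=(.6611,.1811)
m=edges('wrist',i,c,.06,.022,.04,st,-1);print(m);print(edges('wrist',i,c,.06,.022,.04,st,1),edges('wrist',i,c,.06,.012,.024,st,1))
go(.6611,.1811,.22)
E
```

```text
[0.66591705 0.17405205 0.25165154] 1.1929138635972063
(array([0.656 , 0.1788]), 0.028, 30, 0.00021)
(array([0.6566, 0.1779]), 0.0318, 53, 0.00029) (array([0.6574, 0.1783]), 0.019, 53, 0.00017)
go [0.6611, 0.1811, 0.22] -> mm [ 6.9  5.5 31. ] rot [-0.0047  0.0079 -0.0148] rows 0.8
```

play_rows(
  rows=[
    [5, 0.5, 16, -0.003, 0.004, -0.007],
    [5, 0, 16, -0.002, 0.004, -0.007],
    [0, 0, 0, 0, 0, 0],
    [0, 0, 0, 0, 0, 0],
  ],
)

```text
time_s: 8.03
position: [0.6568, 0.1707, 0.2231]
orientation: [0.185, 0.983, 0.001, 0.003]
force: [-0.2, 0.1, 0.9]
width: 0.094
```

```bash
python3 - <<'E'
from h import *
st,i=snap('wrist','w8'); print(st["position"],yaw(st)); c=(.657,.178)
print(edges('wrist',i,c,.06,.025,.038,st,1),edges('wrist',i,c,.06,.012,.024,st,1))
go(.657,.178,.22)
go(.657,.178,.032)
E
```

```text
[0.65679401 0.17072339 0.22314498] 1.1994941789468632
(array([0.6566, 0.1783]), 0.0317, 50, 0.00028) (array([0.6571, 0.1781]), 0.0192, 43, 0.00013)
go [0.657, 0.178, 0.22] -> mm [2.6 6.9 3.3] rot [ 0.0023  0.0062 -0.0076] rows 0.2
go [0.657, 0.178, 0.032] -> mm [  3.7   6.5 191.2] rot [ 0.0023  0.0062 -0.0076] rows 4.7
```

play_rows(
  rows=[
    [2, 4, 25, 0.002, 0.004, -0.004],
    [2, 3, 25, 0, 0.002, -0.004],
    [0, 0, 25, 0, 0, 0],
    [0, 0, 25, 0, 0, 0],
    [0, 0, 0, 0, 0, 0],
  ],
)

```text
time_s: 8.5
position: [0.6624, 0.175, 0.133]
orientation: [0.183, 0.983, 0.002, 0.01]
force: [-1.1, 0.9, -0.0]
width: 0.0938
```

```bash
python3 -c "
from h import *
go(.657,.178,.032)"
```

```text
go [0.657, 0.178, 0.032] -> mm [  8.    0.  100.9] rot [ 0.0082  0.0183 -0.0046] rows 2.5
```

play_rows(
  rows=[
    [4, 0, 25, 0.004, 0.009, -0.002],
    [4, 0, 25, 0.004, 0.009, -0.002],
    [0, 0, 20, 0, 0.004, 0],
    [0, 0, 15, 0, 0, 0],
    [0, 0, 5, 0, 0, 0],
  ],
)

```text
time_s: 8.92
position: [0.6643, 0.1762, 0.0543]
orientation: [0.183, 0.983, 0.003, 0.007]
force: [-0.4, 0.1, -0.4]
width: 0.0941
```

```bash
python3 -c "
from h import *
go(.657,.178,.032)"
```

```text
go [0.657, 0.178, 0.032] -> mm [ 7.8 -1.1 22.1] rot [ 0.008   0.0131 -0.0036] rows 0.6
```

play_rows(
  rows=[
    [8, -1, 12, 0.008, 0.013, -0.004],
    [0, 0, 5, 0, 0, 0],
    [0, 0, 0, 0, 0, 0],
  ],
)

```text
time_s: 9.17
position: [0.6583, 0.1779, 0.0393]
orientation: [0.181, 0.983, 0.0, 0.002]
force: [-0.7, -0.3, 0.3]
width: 0.0938
```

```bash
python3 -c "
from h import *
go(.657,.178,.032)"
```

```text
go [0.657, 0.178, 0.032] -> mm [ 1.3 -0.4  7.3] rot [ 0.0012  0.0032 -0.    ] rows 0.2
```

play_rows(
  rows=[
    [1.3, -0.4, 7, 0.001, 0.003, 0],
    [0, 0, 0, 0, 0, 0],
  ],
)

```text
time_s: 9.33
position: [0.6579, 0.1782, 0.0335]
orientation: [0.181, 0.984, 0.0, 0.001]
force: [1.0, 0.2, -0.2]
width: 0.0942
```

play_rows(
  rows=[
    [0, 0, 0, 0, 0, 0],
    [0, 0, 0, 0, 0, 0],
    [0, 0, 0, 0, 0, 0],
    [0, 0, 0, 0, 0, 0],
    [0, 0, 0, 0, 0, 0],
  ],
  gripper=1,
  squeeze=30,
)

```text
time_s: 9.75
position: [0.6595, 0.1785, 0.0357]
orientation: [0.181, 0.984, 0.001, 0.003]
force: [0.7, -0.3, -0.2]
width: 0.0644
```

play_rows(
  rows=[
    [0, 0, 0, 0, 0, 0],
    [0, 0, 0, 0, 0, 0],
    [0, 0, 0, 0, 0, 0],
  ],
)

```text
time_s: 10.0
position: [0.6598, 0.1785, 0.0362]
orientation: [0.181, 0.984, 0.001, 0.003]
force: [-1.1, -0.4, 0.2]
width: 0.044
```

```bash
python3 - <<'E'
from h import *
st,i=snap('wrist','w9'); print(st["position"],yaw(st),st["width"],st["force"]); c=(.657,.178)
print(edges('wrist',i,c,.06,.012,.024,st,1))
go(.657,.178,.032)
E
```

```text
[0.65981446 0.17851056 0.03623601] 1.2073497449800226 0.044000101293728465 [-1.12061693 -0.36739382  0.1656045 ]
(array([0.657 , 0.1782]), 0.0194, 60, 0.0002)
go [0.657, 0.178, 0.032] -> mm [ 2.5 -1.5  4.2] rot [0.0032 0.0061 0.0003] rows 0.1
```

Width 44 mm is less than the sleeve's 62, so I'll look.

View pics/w9.png

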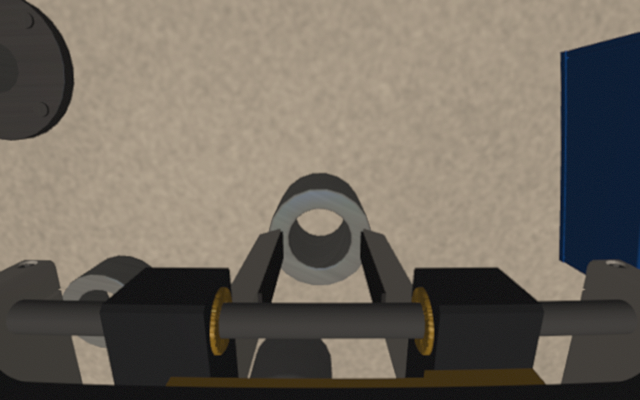

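Picture 9: the sleeve top is centred at (320,238) between the finger tips, which show at (283,232) and (362,232). I'll check which opening that matches.

```bash
python3 - <<'E'
from h import *
st=arm.observe(); print(st["time_s"],st["width"],st["force"],st["ft_torque"])
Rm=R.from_quat(st["orientation"]).as_matrix()
for w in (.044,.062):
  for x in (.008,-.008):
    for z in (0,-.024): print(w,x,z,proj("wrist",[st["position"]+Rm@[x,s*w/2,z] for s in (-1,1)],st).round(0).tolist())
w=cv2.imread('pics/w8.png'); 
E
```

```text
10.05 0.03995871080935116 [ 0.5418934   0.12406597 -0.46009753] [-0.04948109 -0.05620688  0.00130976]
0.044 0.008 0 [[288.0, 217.0], [355.0, 217.0]]
0.044 0.008 -0.024 [[284.0, 228.0], [359.0, 228.0]]
0.044 -0.008 0 [[288.0, 240.0], [354.0, 240.0]]
0.044 -0.008 -0.024 [[285.0, 253.0], [358.0, 254.0]]
0.062 0.008 0 [[274.0, 217.0], [368.0, 217.0]]
0.062 0.008 -0.024 [[269.0, 228.0], [374.0, 228.0]]
0.062 -0.008 0 [[275.0, 240.0], [368.0, 240.0]]
0.062 -0.008 -0.024 [[270.0, 253.0], [373.0, 254.0]]
```

```bash
python3 - <<'E'
from h import *
st,i=snap('wrist','w10'); s=grab_frame("scene")[:,:,::-1]; t=grab_frame("top")[:,:,::-1]
print(st["width"],st["position"])
u=proj("scene",[[.657,.178,.03]])[0].astype(int); v=proj("top",[[.657,.178,.03]])[0].astype(int); print(u,v)
c=lambda im,p,r:cv2.resize(im[p[1]-r:p[1]+r,p[0]-r:p[0]+r],(400,400),interpolation=2)
cv2.imwrite('pics/c10.png',np.hstack([c(i,(320,235),75),c(s,u,45)]))
E
```

```text
0.03995871080935116 [0.65983898 0.17850118 0.03623791]
[415 223] [271 153]
```

View pics/c10.png

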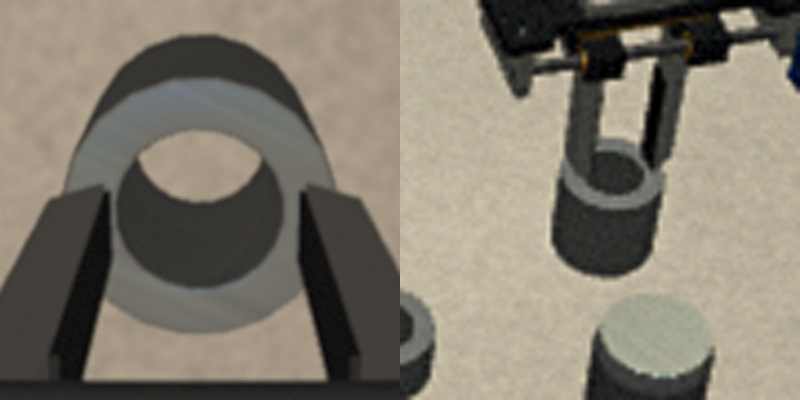

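Picture 10, from two views: the finger tips end at the height of the sleeve's rim (about 61 mm). Span and row of the tips in the free pictures (w1, w5) also put them about 27 mm behind the reported TCP. So the fingers are shorter than the frame says, and they closed just over the rim without touching it. I'll open and go deeper.

play_rows(
  rows=[
    [2.5, -1, -3, 0.003, 0.006, 0],
    [0, 0, 0, 0, 0, 0],
    [0, 0, 0, 0, 0, 0],
    [0, 0, 0, 0, 0, 0],
    [0, 0, 0, 0, 0, 0],
  ],
  gripper=0,
)

```text
time_s: 10.62
position: [0.6567, 0.1785, 0.0395]
orientation: [0.181, 0.984, -0.0, -0.0]
force: [-0.7, -0.0, 1.0]
width: 0.058
```

play_rows(
  rows=[
    [0, 0, 0, 0, 0, 0],
    [0, 0, 0, 0, 0, 0],
    [0, 0, 0, 0, 0, 0],
    [0, 0, 0, 0, 0, 0],
  ],
)

```text
time_s: 10.95
position: [0.6567, 0.1784, 0.0394]
orientation: [0.181, 0.984, -0.0, -0.0]
force: [0.6, -0.9, 0.8]
width: 0.085
```

```bash
python3 - <<'E'
from h import *
st,i=snap('wrist','w11'); print(st["width"],st["position"],st["force"])
go(.657,.178,.009)
# tip corners, free fingers, several pictures: dark finger vs bench along rows
for f,w in (("w8",.0940),("w11",st["width"])):
    g=cv2.imread(f"pics/{f}.png").mean(2)
    for r in range(222,246,3): 
        k=np.where(g[r,200:440]<75)[0]+200; print(f,r,k[:1],k[-1:],len(k))
E
```

```text
0.08498471150620822 [0.65669466 0.17844431 0.03939605] [ 0.6250932  -0.86063085  0.84641434]
go [0.657, 0.178, 0.009] -> mm [-0.5 -0.3 30.4] rot [-0.0003 -0.0008  0.0003] rows 0.7
w8 222 [225] [231] 7
w8 225 [226] [231] 6
w8 228 [226] [231] 6
w8 231 [200] [414] 20
w8 234 [200] [426] 50
w8 237 [200] [430] 66
w8 240 [200] [433] 69
w8 243 [200] [436] 73
w11 222 [298] [345] 2
w11 225 [296] [347] 8
w11 228 [294] [349] 16
w11 231 [236] [407] 40
w11 234 [225] [418] 77
w11 237 [221] [422] 100
w11 240 [218] [424] 121
w11 243 [215] [427] 127
```

play_rows(
  rows=[
    [0, 0, 8, 0, 0, 0],
    [0, 0, 8, 0, 0, 0],
    [0, 0, 8, 0, 0, 0],
    [0, 0, 6, 0, 0, 0],
    [0, 0, 0, 0, 0, 0],
  ],
)

```text
time_s: 11.42
position: [0.6562, 0.1784, 0.0057]
orientation: [0.181, 0.984, -0.0, -0.001]
force: [-0.2, 0.3, 0.0]
width: 0.094
```

```bash
python3 -c "
from h import *
go(.657,.178,.008)"
```

```text
go [0.657, 0.178, 0.008] -> mm [-0.9 -0.  -2.3] rot [-0.0007 -0.0016  0.0003] rows 0.1
```

Reported z is 5.7 mm with no contact. Closing.

play_rows(
  rows=[
    [0, 0, 0, 0, 0, 0],
    [0, 0, 0, 0, 0, 0],
    [0, 0, 0, 0, 0, 0],
    [0, 0, 0, 0, 0, 0],
    [0, 0, 0, 0, 0, 0],
  ],
  gripper=1,
  squeeze=35,
)

```text
time_s: 11.83
position: [0.6557, 0.1783, 0.0047]
orientation: [0.181, 0.984, -0.0, -0.002]
force: [0.7, 0.1, 0.1]
width: 0.0637
```

play_rows(
  rows=[
    [0, 0, 0, 0, 0, 0],
    [0, 0, 0, 0, 0, 0],
    [0, 0, 0, 0, 0, 0],
  ],
)

```text
time_s: 12.08
position: [0.6558, 0.1784, 0.0048]
orientation: [0.181, 0.984, -0.0, -0.001]
force: [0.8, 0.7, -1.3]
width: 0.0614
```

```bash
python3 - <<'E'
from h import *
st,i=snap('wrist','w12'); print(st["width"],st["position"],st["force"],yaw(st))
print(edges('wrist',i,(.657,.178),.06,.012,.024,st,1))
go(.657,.178,.008)
E
```

```text
0.06140817154609632 [0.65579542 0.17839868 0.00478653] [ 0.79249462  0.69746813 -1.32281755] 1.2074317202222637
(array([0.6578, 0.1776]), 0.0187, 68, 9e-05)
go [0.657, 0.178, 0.008] -> mm [-1.2  0.1 -3.2] rot [-0.0011 -0.0023  0.0004] rows 0.1
```

Gripped at 61.4 mm with no load. I'll lift.

play_rows(
  rows=[
    [0, 0, -15, 0, 0, 0],
    [0, 0, -30, 0, 0, 0],
    [0, 0, -35, 0, 0, 0],
    [0, 0, -35, 0, 0, 0],
    [0, 0, -20, 0, 0, 0],
  ],
)

```text
time_s: 12.55
position: [0.6482, 0.1775, 0.1366]
orientation: [0.181, 0.983, -0.003, -0.012]
force: [1.1, 0.2, -3.0]
width: 0.0613
```

```bash
python3 - <<'E'
from h import *
st=arm.observe(); print(st["width"],st["position"],st["force"],yaw(st))
go(.534,-.014,.135)
E
```

```text
0.06127958338322471 [0.64821781 0.17748227 0.13655472] [ 1.08982509  0.24708852 -2.97754005] 1.207279654328868
go [0.534, -0.014, 0.135] -> mm [  38.6 -219.5    4.9] rot [-0.0112 -0.0227  0.0002] rows 5.4
```

play_rows(
  rows=[
    [6, -35, 0, -0.006, -0.012, 0],
    [6, -35, 0, -0.006, -0.012, 0],
    [6, -35, 0, 0, 0, 0],
    [6, -35, 0, 0, 0, 0],
    [6, -35, 0, 0, 0, 0],
  ],
)

```text
time_s: 12.97
position: [0.5616, 0.0253, 0.1492]
orientation: [0.176, 0.984, 0.003, 0.01]
force: [0.9, -1.0, -3.5]
width: 0.0612
```

```bash
python3 - <<'E'
from h import *
st=arm.observe(); print(st["width"],st["position"],st["force"],yaw(st))
go(.534,-.014,.135)
E
```

```text
0.061199478670701454 [0.5616447  0.02534318 0.14917906] [ 0.89150066 -0.95107139 -3.45081684] 1.2174156826452025
go [0.534, -0.014, 0.135] -> mm [ 12.6 -46.6  13.5] rot [0.0099 0.0195 0.0103] rows 1.2
```

play_rows(
  rows=[
    [6, -23, 6, 0.005, 0.01, 0.005],
    [6, -23, 6, 0.005, 0.01, 0.005],
    [0, 0, 0, 0, 0, 0],
    [0, 0, 0, 0, 0, 0],
  ],
)

```text
time_s: 13.3
position: [0.5288, -0.0201, 0.1391]
orientation: [0.184, 0.983, -0.001, -0.001]
force: [-0.2, -0.7, -3.2]
width: 0.0615
```

```bash
cat >> h.py <<'E'
def toolxy(p,st):
    return (R.from_quat(st["orientation"]).as_matrix().T@(np.r_[p[:2],p[2]]-st["position"])*1000).round(1)
E
python3 - <<'E'
from h import *
st,i=snap('wrist','w13'); print(st["width"],st["position"],st["force"],yaw(st))
zt=st["position"][2]-.0048+.06
c=st["position"][:2]+R.from_quat(st["orientation"]).as_matrix()[:2,0]*-.002
b=edges('wrist',i,c,zt,.012,.024,st,1); print("sleeve",b, toolxy(np.r_[b[0],zt],st))
b=edges('wrist',i,c,zt,.012,.024,st,-1); print("sleeve-",b, toolxy(np.r_[b[0],zt],st))
for sp in ((.4783,.0075),):
  b=edges('wrist',i,sp,.09,.008,.02,st,-1); print("shaft",b,toolxy(np.r_[b[0],.09],st))
  print("foot",edges('wrist',i,sp,.01,.04,.06,st,1))
print(proj('wrist',[[.4783,.0075,.09],[*c,zt]],st))
go(.534,-.014,.135)
E
```

```text
0.06148258921449293 [ 0.52877089 -0.02005231  0.13912058] [-0.24155224 -0.69752944 -3.20185931] 1.1998787966806574
sleeve (array([ 0.5308, -0.0208]), 0.0187, 66, 0.0001) [ -2.1  -0.1 -55.2]
sleeve- (array([ 0.5322, -0.0215]), 0.0201, 22, 0.00015) [ -3.7  -0.2 -55.2]
shaft (array([0.4792, 0.0062]), 0.013, 90, 8e-05) [55.7  6.6 49.2]
foot (array([0.4789, 0.0062]), 0.0495, 90, 0.00012)
[[331.24923402 137.31013278]
 [321.02926168 266.50653646]]
go [0.534, -0.014, 0.135] -> mm [-2.7  7.4  4. ] rot [-0.0028 -0.0011 -0.0063] rows 0.2
```

play_rows(
  rows=[
    [0, 6.7, 0, -0.003, -0.001, -0.006],
    [0, 0, 0, 0, 0, 0],
    [0, 0, 0, 0, 0, 0],
    [0, 0, 0, 0, 0, 0],
    [0, 0, 0, 0, 0, 0],
  ],
)

```text
time_s: 13.77
position: [0.5333, -0.0098, 0.1405]
orientation: [0.178, 0.984, 0.001, 0.001]
force: [-0.2, 0.1, -3.1]
width: 0.061
```

```bash
cat > meas.py <<'E'
from h import *
import sys
H0=float(sys.argv[1]); HT=float(sys.argv[2]); sp=(.4789,.0066); dx=float(sys.argv[3]) if len(sys.argv)>3 else -.002
st,i=snap('wrist','m'); print(st["width"],st["position"].round(4),st["force"].round(1),round(yaw(st),3),"dq",abs(st["dq"]).max().round(3))
zt=st["position"][2]-H0+HT
c=st["position"][:2]+R.from_quat(st["orientation"]).as_matrix()[:2,0]*dx
b=edges('wrist',i,c,zt,.012,.024,st,1); s=toolxy(np.r_[b[0],zt],st); print("part",b, s)
b=edges('wrist',i,sp,.09,.008,.02,st,-1); k=toolxy(np.r_[b[0],.09],st); print("shaft",b,k,"move",(k-s)[:2])
print("foot",edges('wrist',i,sp,.01,.04,.06,st,1))
go(*(st["position"]),YAW)
E
python3 meas.py .0048 .06
```

```text
0.06104179067664892 [ 0.5333 -0.0098  0.1405] [-0.2  0.1 -3.1] 1.212 dq 0.013
part (array([ 0.5352, -0.0107]), 0.0187, 65, 8e-05) [ -2.2  -0.1 -55.2]
shaft (array([0.4792, 0.0061]), 0.013, 90, 9e-05) [56.4 -4.2 50.4] move [58.6 -4.1]
foot (array([0.479 , 0.0062]), 0.0495, 90, 0.00011)
go [np.float64(0.5333376040984028), np.float64(-0.00980051635597591), np.float64(0.140485126864565)] -> mm [0. 0. 0.] rot [0.0019 0.0017 0.005 ] rows 0.0
```

play_rows(
  rows=[
    [20, -1.5, 4, 0.002, 0.002, 0.005],
    [20, -1.5, 6, 0, 0, 0],
    [18, -1, 6, 0, 0, 0],
    [0, 0, 0, 0, 0, 0],
    [0, 0, 0, 0, 0, 0],
  ],
)

```text
time_s: 14.23
position: [0.477, 0.008, 0.1242]
orientation: [0.18, 0.984, -0.0, 0.001]
force: [1.5, -0.1, -3.6]
width: 0.0614
```

```bash
python3 -c "
from h import *
go(.4771,.0069,.115)"
```

```text
go [0.4771, 0.0069, 0.115] -> mm [-0.4 -1.   9.2] rot [-0.0001  0.0013  0.0012] rows 0.2
```

play_rows(
  rows=[
    [-0.4, -1, 9, 0, 0.001, 0.001],
    [0, 0, 5, 0, 0, 0],
    [0, 0, 3, 0, 0, 0],
    [0, 0, 0, 0, 0, 0],
  ],
)

```text
time_s: 14.57
position: [0.4794, 0.0061, 0.1065]
orientation: [0.181, 0.983, -0.0, 0.001]
force: [-1.1, -0.5, -3.1]
width: 0.0616
```

```bash
python3 -c "
from h import *
go(.4771,.0069,.09)
st,i=snap('wrist','m2'); c=(.4792,.0061)
print(st['force'])
zt=st['position'][2]+.0552
b=edges('wrist',i,c,zt,.012,.024,st,1); print('part',b, toolxy(np.r_[b[0],zt],st))
print(edges('wrist',i,c,.09,.008,.0175,st,-1))
cv2.imwrite('pics/m2c.png',cv2.resize(i[180:330,240:400],None,fx=3,fy=3))"
```

```text
go [0.4771, 0.0069, 0.09] -> mm [ 2.5 -0.1 16.5] rot [ 0.0002  0.0027 -0.0001] rows 0.4
[-1.07927038 -0.46268206 -3.09870396]
part (array([0.4812, 0.0053]), 0.0187, 66, 8e-05) [ -2.1  -0.1 -55.2]
(array([0.4802, 0.0056]), 0.012, 26, 0.00017)
```

play_rows(
  rows=[
    [2.5, 0, 2, 0, 0.003, 0],
    [0, 0, 2, 0, 0, 0],
    [0, 0, 2, 0, 0, 0],
    [0, 0, 0, 0, 0, 0],
  ],
)

```text
time_s: 14.95
position: [0.4781, 0.0066, 0.1007]
orientation: [0.181, 0.983, 0.0, 0.0]
force: [0.8, 0.6, -3.0]
width: 0.0616
```

```bash
python3 -c "
from h import *
print(arm.observe()['force'])
go(.4771,.0069,.0148)"
```

```text
[ 0.77638295  0.63902672 -3.02819422]
go [0.4771, 0.0069, 0.0148] -> mm [ 1.1 -0.1 85.9] rot [ 0.0003  0.0007 -0.0005] rows 2.1
```

play_rows(
  rows=[
    [1.2, 0, 3, 0, 0.001, 0],
    [0.3, 0, 3, 0, 0, 0],
    [0.3, 0, 3, 0, 0, 0],
    [0.3, 0, 3, 0, 0, 0],
    [0.3, 0, 3, 0, 0, 0],
  ],
)

```text
time_s: 15.37
position: [0.4763, 0.0074, 0.0851]
orientation: [0.181, 0.983, 0.0, 0.001]
force: [0.2, 1.1, -3.0]
width: 0.0615
```

```bash
python3 -c "
from h import *
print(arm.observe()['force'])
go(.4771,.0069,.0148)"
```

```text
[ 0.22741194  1.09889896 -2.96663759]
go [0.4771, 0.0069, 0.0148] -> mm [-0.8 -0.2 70.4] rot [ 0.0006  0.0014 -0.0005] rows 1.7
```

Bottom is at 80 mm, already around the full shaft, with no side force. Continuing.

play_rows(
  rows=[
    [-0.8, -0.2, 5, 0, 0.001, 0],
    [0.2, 0, 6, 0, 0, 0],
    [0.2, 0, 6, 0, 0, 0],
    [0.2, 0, 6, 0, 0, 0],
    [0, 0, 0, 0, 0, 0],
  ],
)

```text
time_s: 15.78
position: [0.4756, 0.0073, 0.0586]
orientation: [0.181, 0.983, 0.0, -0.001]
force: [-0.5, 0.4, -3.2]
width: 0.0615
```

```bash
python3 -c "
from h import *
print(arm.observe()['force'])
go(.4771,.0069,.0148)"
```

```text
[-0.53144407  0.41185895 -3.1713211 ]
go [0.4771, 0.0069, 0.0148] -> mm [-1.6  0.1 43.8] rot [ 0.0004 -0.0015 -0.0005] rows 1.1
```

play_rows(
  rows=[
    [-1.5, 0, 6, 0, -0.001, 0],
    [0, 0, 7, 0, 0, 0],
    [0, 0, 7, 0, 0, 0],
    [0, 0, 7, 0, 0, 0],
    [0, 0, 3, 0, 0, 0],
  ],
)

```text
time_s: 16.2
position: [0.4777, 0.0066, 0.0259]
orientation: [0.181, 0.983, 0.0, 0.0]
force: [0.1, 0.4, -4.1]
width: 0.0613
```

```bash
python3 -c "
from h import *
print(arm.observe()['force'])
go(.4771,.0069,.0148)"
```

```text
[ 0.10643511  0.43677541 -4.05363731]
go [0.4771, 0.0069, 0.0148] -> mm [ 0.6  0.  11.1] rot [ 0.0005  0.0006 -0.0005] rows 0.3
```

play_rows(
  rows=[
    [0.6, 0, 4, 0, 0.001, 0],
    [0, 0, 3, 0, 0, 0],
    [0, 0, 2, 0, 0, 0],
    [0, 0, 1.5, 0, 0, 0],
    [0, 0, 0, 0, 0, 0],
  ],
)

```text
time_s: 16.62
position: [0.4772, 0.0069, 0.0152]
orientation: [0.181, 0.983, 0.0, -0.001]
force: [0.8, 0.2, -3.7]
width: 0.0616
```

```bash
python3 -c "
from h import *
print(arm.observe()['force'])
go(.4771,.0069,.0148)"
```

```text
[ 0.75223536  0.21448584 -3.73283436]
go [0.4771, 0.0069, 0.0148] -> mm [ 0.1 -0.   0.4] rot [ 0.0001 -0.0023 -0.0002] rows 0.0
```

play_rows(
  rows=[
    [0, 0, 1, 0, -0.002, 0],
    [0, 0, 0, 0, 0, 0],
  ],
)

```text
time_s: 16.78
position: [0.4783, 0.0067, 0.0149]
orientation: [0.181, 0.983, -0.0, 0.001]
force: [-0.3, -0.7, -3.6]
width: 0.061
```

play_rows(
  rows=[
    [0, 0, 0, 0, 0, 0],
    [0, 0, 0, 0, 0, 0],
    [0, 0, 0, 0, 0, 0],
    [0, 0, 0, 0, 0, 0],
  ],
  gripper=0,
)

```text
time_s: 17.12
position: [0.4804, 0.0062, 0.0164]
orientation: [0.181, 0.983, -0.0, 0.003]
force: [0.4, -0.2, 0.1]
width: 0.0845
```

play_rows(
  rows=[
    [0, 0, -25, 0, 0, 0],
    [0, 0, -40, 0, 0, 0],
    [0, 0, -40, 0, 0, 0],
    [0, 0, -40, 0, 0, 0],
    [0, 0, -20, 0, 0, 0],
  ],
)

```text
time_s: 17.53
position: [0.4746, 0.0073, 0.1822]
orientation: [0.181, 0.983, 0.0, -0.004]
force: [-0.3, 0.2, 0.3]
width: 0.0941
```

```bash
python3 -c "
from h import *
st,i=snap('wrist','w14'); print(st['position'],st['width'],st['force'])
c=(.4792,.0061)
print('sleeve bore/outer @.07',edges('wrist',i,c,.07,.024,.04,st,1)); print('shaft',edges('wrist',i,c,.09,.008,.02,st,-1))
go(.655,-.17,.20)"
```

```text
[0.47462025 0.00725332 0.18216293] 0.0941396730954629 [-0.26381053  0.2385135   0.32458163]
sleeve bore/outer @.07 (array([0.4775, 0.0065]), 0.0335, 43, 0.0006)
shaft (array([0.479 , 0.0064]), 0.0129, 90, 0.00016)
go [0.655, -0.17, 0.2] -> mm [-229.6 -101.7  -15.1] rot [-0.0001 -0.0017 -0.0006] rows 6.1
```

Sleeve is seated: TCP was at 14.9 mm, which is its foot height. Now on to the roller.

play_rows(
  rows=[
    [-37, -16.5, -4, 0, 0, 0],
    [-37, -16.5, -4, 0, 0, 0],
    [-37, -16.5, -4, 0, 0, 0],
    [-37, -16.5, -4, 0, 0, 0],
    [-37, -16.5, -4, 0, 0, 0],
  ],
)

```text
time_s: 18.0
position: [0.6198, -0.1326, 0.2081]
orientation: [0.177, 0.984, 0.0, 0.003]
force: [-0.4, 0.2, 0.6]
width: 0.094
```

play_rows(
  rows=[
    [-37, -16.5, -2, 0, 0, 0],
    [0, 0, 0, 0, 0, 0],
    [0, 0, 0, 0, 0, 0],
    [0, 0, 0, 0, 0, 0],
  ],
)

```text
time_s: 18.33
position: [0.6528, -0.1683, 0.2064]
orientation: [0.18, 0.984, 0.0, 0.002]
force: [0.5, 0.2, -0.0]
width: 0.0939
```

```bash
python3 -c "
from h import *
st,i=snap('wrist','w15'); print(st['position'],st['width'],yaw(st))
for c in ((.655,-.17),):
  print('bore',edges('wrist',i,c,.046,.012,.025,st,1)); print('bore-',edges('wrist',i,c,.046,.012,.025,st,-1));print('hub',edges('wrist',i,c,.046,.026,.04,st,-1)); print('fl',edges('wrist',i,c,.01,.042,.056,st,1)); print('fl-',edges('wrist',i,c,.01,.042,.056,st,-1))
go(.655,-.17,.10)"
```

```text
[ 0.652839   -0.16833617  0.2063951 ] 0.0939186210276769 1.208836444420259
bore (array([ 0.6568, -0.169 ]), 0.0191, 87, 0.00021)
bore- (array([ 0.6535, -0.1688]), 0.0144, 47, 0.00019)
hub (array([ 0.6566, -0.1691]), 0.031, 57, 0.00023)
fl (array([ 0.657 , -0.1691]), 0.0486, 48, 0.00016)
fl- (array([ 0.6573, -0.169 ]), 0.0458, 60, 0.00016)
go [0.655, -0.17, 0.1] -> mm [ -2.7  -1.3 106.5] rot [0.0013 0.0037 0.0022] rows 2.6
```

play_rows(
  rows=[
    [-2, -2, 25, 0.001, 0.004, 0.002],
    [-1.5, 0, 25, 0, 0, 0],
    [0, 0, 25, 0, 0.002, 0],
    [0, 0, 25, 0, 0.002, 0],
    [0, 0, 15, 0, 0, 0],
  ],
)

```text
time_s: 18.8
position: [0.6565, -0.1668, 0.097]
orientation: [0.178, 0.984, -0.001, 0.005]
force: [-0.3, -0.6, -0.2]
width: 0.0939
```

```bash
python3 -c "
from h import *
go(.6565,-.169,-.006)"
```

```text
go [0.6565, -0.169, -0.006] -> mm [  0.3  -2.1 103. ] rot [-0.0001  0.0099  0.0057] rows 2.5
```

play_rows(
  rows=[
    [1, -1, 22, 0, 0.008, 0.005],
    [1, -1, 22, 0, 0.004, 0],
    [0.5, 0, 20, 0, 0.001, 0],
    [0, 0, 12, 0, 0, 0],
    [0, 0, 0, 0, 0, 0],
  ],
)

```text
time_s: 19.22
position: [0.6479, -0.16, 0.0171]
orientation: [0.178, 0.984, 0.001, -0.004]
force: [0.6, 0.6, 0.0]
width: 0.094
```

```bash
python3 -c "
from h import *
print(arm.observe()['force'])
go(.6565,-.169,-.006)"
```

```text
[0.58558511 0.5762316  0.01444697]
go [0.6565, -0.169, -0.006] -> mm [-11.4  -5.5  23. ] rot [ 0.0007 -0.0077  0.0069] rows 0.6
```

play_rows(
  rows=[
    [-6, -3, 3, 0, -0.008, 0.007],
    [-5, -2.5, 3, 0, 0, 0],
    [0, 0, 5, 0, 0, 0],
    [0, 0, 5, 0, 0, 0],
    [0, 0, 0, 0, 0, 0],
  ],
)

```text
time_s: 19.63
position: [0.6598, -0.1697, 0.0053]
orientation: [0.18, 0.984, -0.001, 0.004]
force: [-0.2, -0.1, 0.0]
width: 0.094
```

```bash
python3 -c "
from h import *
print(arm.observe()['force'])
go(.6565,-.169,-.006)"
```

```text
[-0.16774323 -0.07698987  0.00053988]
go [0.6565, -0.169, -0.006] -> mm [ 3.4 -0.5 11.2] rot [0.0003 0.0089 0.0009] rows 0.3
```

play_rows(
  rows=[
    [3, -0.5, 4, 0, 0.009, 0.001],
    [0, 0, 4, 0, 0, 0],
    [0, 0, 3, 0, 0, 0],
    [0, 0, 0, 0, 0, 0],
  ],
)

```text
time_s: 19.97
position: [0.6576, -0.1697, -0.0055]
orientation: [0.181, 0.983, -0.0, 0.001]
force: [1.0, -0.0, -0.8]
width: 0.0941
```

play_rows(
  rows=[
    [0, 0, 0, 0, 0, 0],
    [0, 0, 0, 0, 0, 0],
    [0, 0, 0, 0, 0, 0],
    [0, 0, 0, 0, 0, 0],
    [0, 0, 0, 0, 0, 0],
  ],
  gripper=1,
  squeeze=35,
)

```text
time_s: 20.38
position: [0.6575, -0.1696, -0.0056]
orientation: [0.181, 0.983, 0.0, 0.001]
force: [-0.2, 0.4, -1.4]
width: 0.0665
```

play_rows(
  rows=[
    [0, 0, 0, 0, 0, 0],
    [0, 0, 0, 0, 0, 0],
  ],
)

```text
time_s: 20.55
position: [0.6576, -0.1696, -0.0056]
orientation: [0.181, 0.983, -0.0, 0.001]
force: [0.2, -0.3, -0.7]
width: 0.0661
```

```bash
python3 -c "
from h import *
st,i=snap('wrist','w16'); print(st['position'],st['width'],st['force'])
c=(.6569,-.169); b=edges('wrist',i,c,.046,.012,.025,st,1); print('bore',b,toolxy(np.r_[b[0],.046],st))
go(.6565,-.169,.135)"
```

```text
[ 0.6575559  -0.16957138 -0.00562714] 0.06609078262158798 [ 0.21156747 -0.2907373  -0.65840698]
bore (array([ 0.6572, -0.1694]), 0.019, 77, 0.00018) [  0.3   0.  -51.6]
go [0.6565, -0.169, 0.135] -> mm [   1.     0.2 -140.7] rot [ 0.0001  0.0012 -0.0004] rows 3.4
```

play_rows(
  rows=[
    [0, 0, -15, 0, 0, 0],
    [0, 0, -30, 0, 0, 0],
    [0, 0, -35, 0, 0, 0],
    [0, 0, -35, 0, 0, 0],
    [0, 0, -25, 0, 0, 0],
  ],
)

```text
time_s: 21.02
position: [0.649, -0.1659, 0.1294]
orientation: [0.181, 0.983, 0.003, -0.012]
force: [0.2, -0.6, -2.9]
width: 0.0663
```

play_rows(
  rows=[
    [32, 14, 0, 0, 0, 0],
    [32, 14, 0, 0, 0, 0],
    [32, 14, 0, 0, 0, 0],
    [32, 14, 0, 0, 0, 0],
    [32, 14, 0, 0, 0, 0],
  ],
)

```text
time_s: 21.43
position: [0.5282, -0.0463, 0.1448]
orientation: [0.184, 0.983, 0.0, -0.001]
force: [0.0, 0.1, -3.6]
width: 0.0663
```

play_rows(
  rows=[
    [32, 14, 0, 0, 0, 0],
    [25, 12, 0, 0, 0, 0],
    [0, 0, 0, 0, 0, 0],
    [0, 0, 0, 0, 0, 0],
  ],
)

```text
time_s: 21.77
position: [0.4757, 0.0054, 0.1456]
orientation: [0.182, 0.983, 0.001, -0.003]
force: [0.9, -0.5, -3.0]
width: 0.0665
```

```bash
python3 -c "
from h import *
st=arm.observe(); print(st['position'],st['width'],st['force'])
go(.4795,.006,.11)"
```

```text
[0.47565477 0.0053763  0.14564753] 0.06652988187665552 [ 0.86431624 -0.53804324 -2.95250204]
go [0.4795, 0.006, 0.11] -> mm [-3.6  1.9 35.6] rot [ 0.0013 -0.006  -0.0027] rows 0.9
```

play_rows(
  rows=[
    [-2, 1, 10, 0.001, -0.006, -0.003],
    [-0.5, 1, 10, 0, 0, 0],
    [0, 0, 8, 0, 0, 0],
    [0, 0, 6, 0, 0, 0],
    [0, 0, 0, 0, 0, 0],
  ],
)

```text
time_s: 22.18
position: [0.4804, 0.0047, 0.1113]
orientation: [0.181, 0.983, -0.0, 0.001]
force: [-0.6, -0.6, -3.5]
width: 0.0663
```

```bash
python3 -c "
from h import *
st,i=snap('wrist','w17'); print(st['position'],st['force'])
zt=st['position'][2]+.0516; b=edges('wrist',i,(.4792,.0061),zt,.012,.025,st,1); print('bore',b,toolxy(np.r_[b[0],zt],st))
b=edges('wrist',i,(.4792,.0061),.09,.008,.0175,st,-1); print('shaft',b,toolxy(np.r_[b[0],.09],st))
go(.4795,.006,.09)"
```

```text
[0.48039674 0.00473782 0.11130269] [-0.57544776 -0.58730486 -3.46086294]
bore (array([0.4805, 0.0047]), 0.0187, 88, 0.0001) [ -0.2   0.  -51.6]
shaft (array([0.4782, 0.0068]), 0.0135, 29, 0.00012) [ 2.8  1.1 21.3]
go [0.4795, 0.006, 0.09] -> mm [ 1.6  0.8 21.8] rot [ 0.0002  0.0028 -0.0012] rows 0.5
```

play_rows(
  rows=[
    [2, 1, 4, 0, 0.003, -0.001],
    [0.3, 0, 4, 0, 0, 0],
    [0.3, 0, 4, 0, 0, 0],
    [0.3, 0, 3, 0, 0, 0],
    [0, 0, 0, 0, 0, 0],
  ],
)

```text
time_s: 22.65
position: [0.4791, 0.006, 0.0959]
orientation: [0.182, 0.983, 0.0, 0.0]
force: [0.8, -0.0, -4.0]
width: 0.0666
```

```bash
python3 -c "
from h import *
st=arm.observe(); print(st['position'],st['force'])
go(.479,.0062,.0644)"
```

```text
[0.47911737 0.00598891 0.09594547] [ 0.79752627 -0.00678829 -3.97111195]
go [0.479, 0.0062, 0.0644] -> mm [ 0.2  0.1 31.5] rot [ 0.0003  0.0002 -0.0013] rows 0.8
```

play_rows(
  rows=[
    [0.3, 0, 3, 0, 0, -0.001],
    [0.2, 0, 3, 0, 0, 0],
    [0.2, 0, 3, 0, 0, 0],
    [0.2, 0, 3, 0, 0, 0],
    [0.2, 0, 3, 0, 0, 0],
  ],
)

```text
time_s: 23.07
position: [0.4788, 0.0063, 0.0805]
orientation: [0.181, 0.983, 0.0, 0.001]
force: [-0.3, 0.2, -3.1]
width: 0.0664
```

```bash
python3 -c "
from h import *
st=arm.observe(); print(st['position'],st['force'])
go(.479,.0062,.0644)"
```

```text
[0.47879788 0.00628811 0.08049209] [-0.33207859  0.17256734 -3.10048724]
go [0.479, 0.0062, 0.0644] -> mm [-0.2 -0.  16.1] rot [ 0.0006  0.0023 -0.    ] rows 0.4
```

play_rows(
  rows=[
    [-0.2, 0, 4, 0, 0.002, 0],
    [0.1, 0, 4, 0, 0, 0],
    [0.1, 0, 3, 0, 0, 0],
    [0.1, 0, 2, 0, 0, 0],
    [0.1, 0, 2, 0, 0, 0],
  ],
)

```text
time_s: 23.48
position: [0.4786, 0.0064, 0.0642]
orientation: [0.181, 0.984, 0.0, -0.0]
force: [-6.6, 0.7, 18.6]
width: 0.0664
```

play_rows(
  rows=[
    [0, 0, 1, 0, 0, 0],
    [0, 0, 0, 0, 0, 0],
  ],
)

```text
time_s: 23.65
position: [0.4795, 0.0062, 0.0647]
orientation: [0.181, 0.984, 0.0, 0.0]
force: [-0.2, -0.2, -3.8]
width: 0.0662
```

```bash
python3 -c "
from h import *
st=arm.observe(); print(st['position'],st['force'])
go(.479,.0062,.0644)"
```

```text
[0.47948874 0.00615561 0.06470755] [-0.22080672 -0.16859877 -3.83550952]
go [0.479, 0.0062, 0.0644] -> mm [ 0.5 -0.1  0.3] rot [0.0003 0.0003 0.0003] rows 0.0
```

Contact was felt at 64.2 mm, as computed. I'll lower onto it, release, rise and fly to the gauge.

play_rows(
  rows=[
    [0.5, 0, 0.5, 0, 0, 0],
    [0, 0, 0, 0, 0, 0],
    [0, 0, 0, 0, 0, 0],
    [0, 0, 0, 0, 0, 0],
    [0, 0, 0, 0, 0, 0],
  ],
  gripper=0,
)

```text
time_s: 24.07
position: [0.4816, 0.0058, 0.0663]
orientation: [0.181, 0.984, 0.0, 0.003]
force: [0.8, -0.5, -0.6]
width: 0.0938
```

play_rows(
  rows=[
    [0, 0, -20, 0, 0, 0],
    [0, 0, -40, 0, 0, 0],
    [0, 0, -40, 0, 0, 0],
    [0, 0, -40, 0, 0, 0],
    [0, 0, -40, 0, 0, 0],
  ],
)

```text
time_s: 24.48
position: [0.4736, 0.0073, 0.2421]
orientation: [0.181, 0.983, 0.001, -0.008]
force: [0.3, 0.5, 1.1]
width: 0.094
```

```bash
python3 -c "
from h import *
st,i=snap('wrist','w18'); print(st['position'],st['force'],st['width'])
print('hub@.116',edges('wrist',i,(.4792,.0061),.116,.026,.04,st,-1)); print('bore',edges('wrist',i,(.4792,.0061),.116,.0165,.024,st,1)); print('fl',edges('wrist',i,(.4792,.0061),.08,.042,.056,st,1))
go(.465,.343,.30)"
```

```text
[0.47360418 0.00734015 0.24213896] [0.33658704 0.45519339 1.10093467] 0.09402953512997293
hub@.116 (array([0.479 , 0.0064]), 0.0312, 71, 0.00029)
bore (array([0.4795, 0.0062]), 0.0187, 87, 0.00015)
fl (array([0.4786, 0.0064]), 0.0492, 33, 0.00038)
go [0.465, 0.343, 0.3] -> mm [132.3 309.9 -47.9] rot [ 0.0001 -0.0015  0.    ] rows 8.3
```

play_rows(
  rows=[
    [14, 33, -12, 0, 0, 0],
    [14, 33, -12, 0, 0, 0],
    [14, 33, -12, 0, 0, 0],
    [14, 33, -8, 0, 0, 0],
    [14, 33, 0, 0, 0, 0],
  ],
)

```text
time_s: 24.95
position: [0.4765, 0.1854, 0.305]
orientation: [0.188, 0.982, 0.001, 0.008]
force: [-0.1, -0.3, -0.2]
width: 0.0938
```

play_rows(
  rows=[
    [14, 33, 0, 0, 0, 0],
    [14, 33, 0, 0, 0, 0],
    [14, 33, 0, 0, 0, 0],
    [0, 0, 0, 0, 0, 0],
    [0, 0, 0, 0, 0, 0],
  ],
)

```text
time_s: 25.37
position: [0.4724, 0.3049, 0.3056]
orientation: [0.184, 0.983, 0.003, 0.009]
force: [0.0, -0.1, -0.3]
width: 0.0942
```

```bash
python3 -c "
from h import *
st,i=snap('wrist','w19'); print(st['position'],yaw(st))
np.save('w19.npy',np.r_[st['position'],st['orientation']])
x,y=proj('wrist',[[.464,.343,.209]],st)[0].astype(int); print(x,y)
g=i.mean(2); print(g[y,x],g[y,max(0,x-80):x+80:8].astype(int))
m=(g<62).astype(np.uint8); m[215:]=0 if y<190 else m[215:]
for b in blob(m,(x,y),90): 
  c=cv2.findContours(b[2].astype(np.uint8),0,1)[0][0]; q=cv2.minAreaRect(c); P=plane('wrist',cv2.boxPoints(q),.209,st); print(q,P.round(4).tolist(),P.mean(0))
cv2.imwrite('pics/w19c.png',cv2.resize(i,(480,300)))
go(.464,.343,.30)"
```

```text
[0.47244507 0.30491761 0.30563089] 1.2010119155610237
355 171
34.666666666666664 [134 157 154 151 150 151 153 155  25  37  34  31  31  29  24 149 149 148
 148 147]
((362.2049560546875, 168.2541046142578), (34.40358352661133, 53.23501205444336), 84.80557250976562) [[0.4412, 0.3305, 0.209], [0.4545, 0.3773, 0.209], [0.486, 0.3701, 0.209], [0.4723, 0.3219, 0.209]] [0.46347376 0.34995713 0.209     ]
go [0.464, 0.343, 0.3] -> mm [21.8 32.7  5.4] rot [ 0.0089  0.0171 -0.0069] rows 1.0
```

View pics/w19c.png

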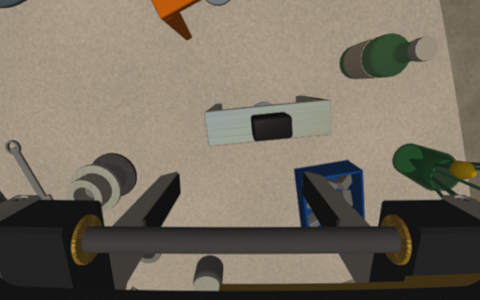

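Picture 11 shows the black grip block at (362,168) in full resolution, about 50 x 31 mm as specified. That puts it at (0.4633,0.3497) with its long side at yaw 1.295. The stack check is good too: the roller's bore, at height 116 mm, is centred within 0.3 mm of the shaft.

```bash
python3 -c "
from h import *
go(.4633,.3497,.25,1.295)"
```

```text
go [0.4633, 0.3497, 0.25] -> mm [25.8 38.3 55.4] rot [ 0.0081  0.0175 -0.0949] rows 1.8
```

play_rows(
  rows=[
    [13, 19, 5, 0.004, 0.009, 0],
    [13, 19, 5, 0.004, 0.009, 0],
    [0, 0, 15, 0, 0, -0.048],
    [0, 0, 15, 0, 0, -0.047],
    [0, 0, 10, 0, 0, 0],
  ],
)

```text
time_s: 25.83
position: [0.4655, 0.3469, 0.2569]
orientation: [0.139, 0.99, 0.002, 0.003]
force: [0.0, -0.2, -0.2]
width: 0.0939
```

play_rows(
  rows=[
    [0, 0, 0, 0, 0, 0],
    [0, 0, 0, 0, 0, 0],
  ],
)

```text
time_s: 26.0
position: [0.465, 0.3443, 0.2542]
orientation: [0.142, 0.99, 0.001, 0.001]
force: [0.8, 0.0, 0.5]
width: 0.0936
```

```bash
python3 -c "
from h import *
st,i=snap('wrist','w20'); print(st['position'],yaw(st))
x,y=proj('wrist',[[.4633,.3497,.209]],st)[0].astype(int); print(x,y)
g=i.mean(2); m=(g<62).astype(np.uint8); m[:y-45]=0; m[y+50:]=0; m[:,:x-60]=0; m[:,x+60:]=0
for b in blob(m,(x,y),60)[:2]: 
  c=cv2.findContours(b[2].astype(np.uint8),0,1)[0][0]; q=cv2.minAreaRect(c); P=plane('wrist',cv2.boxPoints(q),.209,st); print(q,P.round(4).tolist(),P.mean(0), toolxy(P.mean(0),st))
  d=P[1]-P[0]; print(np.arctan2(d[1],d[0]), np.linalg.norm(d), np.linalg.norm(P[2]-P[1]))
# beam: cool pixels
w=cv2.GaussianBlur(i,(3,3),0).astype(int); k=((w[...,2]-w[...,0]<14)&(g>85)); k[:y-70]=0;k[y+60:]=0; k[:,:x-140]=0;k[:,x+140:]=0
b=blob(k,(x,y),80)
if b: q=cv2.minAreaRect(cv2.convexHull(np.argwhere(b[0][2])[:,::-1].astype(np.int32))); P=plane('wrist',cv2.boxPoints(q),.164,st); print('beam',q,P.round(3).tolist(),P.mean(0))
go(.4633,.3497,.152,1.295)"
```

```text
[0.46501552 0.34428431 0.25423297] 1.2861817649729772
327 206
((329.0, 204.5), (43.0, 60.0), 90.0) [[0.439, 0.3338, 0.209], [0.4521, 0.3788, 0.209], [0.4861, 0.3699, 0.209], [0.4727, 0.3235, 0.209]] [0.46247822 0.35147469 0.209     ] [ 4.5  6.1 45.2]
1.2882468378387129 0.04680115403265095 0.03520477018451626
beam ((328.15386962890625, 188.7307586669922), (56.559837341308594, 190.393310546875), 82.87498474121094) [[0.419, 0.271, 0.164], [0.447, 0.441, 0.164], [0.499, 0.437, 0.164], [0.472, 0.259, 0.164]] [0.45931318 0.35205949 0.164     ]
go [0.4633, 0.3497, 0.152] -> mm [  3.3   4.6 102.2] rot [ 0.0013  0.0015 -0.0087] rows 2.5
```

play_rows(
  rows=[
    [2, 6, 12, 0.001, 0.001, -0.003],
    [0, 0, 15, 0, 0, 0],
    [0, 0, 12, 0, 0, 0],
    [0, 0, 8, 0, 0, 0],
    [0, 0, 0, 0, 0, 0],
  ],
)

```text
time_s: 26.47
position: [0.4673, 0.3512, 0.2071]
orientation: [0.142, 0.99, 0.002, 0.003]
force: [0.5, 0.2, -0.2]
width: 0.094
```

```bash
python3 -c "
from h import *
print(arm.observe()['force'])
go(.4647,.3507,.152,1.289)"
```

```text
[ 0.54628474  0.21717822 -0.21138986]
go [0.4647, 0.3507, 0.152] -> mm [ 2.6 -1.5 55.1] rot [ 0.0048  0.0052 -0.0039] rows 1.3
```

play_rows(
  rows=[
    [2.5, -1.5, 13, 0.004, 0.005, -0.004],
    [0, 0, 13, 0, 0, 0],
    [0, 0, 12, 0, 0, 0],
    [0, 0, 8, 0, 0, 0],
    [0, 0, 6, 0, 0, 0],
  ],
)

```text
time_s: 26.88
position: [0.4651, 0.3512, 0.1517]
orientation: [0.14, 0.99, 0.001, 0.001]
force: [-0.1, -0.8, 0.1]
width: 0.094
```

play_rows(
  rows=[
    [0, 0, 0, 0, 0, 0],
    [0, 0, 0, 0, 0, 0],
  ],
)

```text
time_s: 27.05
position: [0.464, 0.3505, 0.149]
orientation: [0.14, 0.99, -0.0, -0.001]
force: [0.1, -0.9, 1.1]
width: 0.0941
```

```bash
python3 -c "
from h import *
print(arm.observe()['force'])
go(.4647,.3507,.15,1.289)"
```

```text
[ 0.12496928 -0.89606666  1.10756749]
go [0.4647, 0.3507, 0.15] -> mm [-0.7  0.4 -1. ] rot [-0.0002 -0.0012  0.0003] rows 0.0
```

play_rows(
  rows=[
    [0, 0, 0, 0, 0, 0],
    [0, 0, 0, 0, 0, 0],
    [0, 0, 0, 0, 0, 0],
    [0, 0, 0, 0, 0, 0],
    [0, 0, 0, 0, 0, 0],
  ],
  gripper=1,
  squeeze=35,
)

```text
time_s: 27.47
position: [0.4653, 0.3512, 0.1512]
orientation: [0.14, 0.99, 0.001, 0.001]
force: [-0.1, 1.1, -0.1]
width: 0.0641
```

play_rows(
  rows=[
    [0, 0, 0, 0, 0, 0],
    [0, 0, 0, 0, 0, 0],
    [0, 0, 0, 0, 0, 0],
    [0, 0, 0, 0, 0, 0],
    [0, 0, 0, 0, 0, 0],
  ],
)

```text
time_s: 27.88
position: [0.4656, 0.3509, 0.1519]
orientation: [0.14, 0.99, 0.001, 0.001]
force: [-1.0, -1.8, 0.8]
width: 0.05
```

```bash
python3 -c "
from h import *
st,i=snap('wrist','w21'); print(st['position'],st['width'],st['force'],yaw(st))
x,y=proj('wrist',[[.4647,.3507,.209]],st)[0].astype(int); print(x,y)
g=i.mean(2); print(g[y-60:y+60:5,x].astype(int))
"
```

```text
[0.4655684  0.35088551 0.15185642] 0.0500108114845057 [-0.97133696 -1.81688535  0.82940515] 1.288990959042339
320 263
[166 163 165  12  17  17  15  17  29  32  30  31  31  27  28  25  26  22
 164 163  69  46  56  64]
```

Gripped at 50.0 mm. Lifting and flying over the stack, legs at 150 mm.

play_rows(
  rows=[
    [0, 0, -10, 0, 0, 0],
    [0, 0, -25, 0, 0, 0],
    [0, 0, -35, 0, 0, 0],
    [0, 0, -35, 0, 0, 0],
    [0, 0, -35, 0, 0, 0],
  ],
)

```text
time_s: 28.35
position: [0.4557, 0.3465, 0.2787]
orientation: [0.14, 0.99, -0.009, -0.015]
force: [-0.1, 0.5, -6.9]
width: 0.0499
```

play_rows(
  rows=[
    [-4, -13, -15, 0, 0, 0],
    [-8, -25, 0, 0, 0, 0],
    [-10, -28, 0, 0, 0, 0],
    [-10, -28, 0, 0, 0, 0],
    [-10, -28, 0, 0, 0, 0],
  ],
)

```text
time_s: 28.77
position: [0.4629, 0.2201, 0.303]
orientation: [0.135, 0.991, -0.005, -0.011]
force: [1.4, -0.6, -5.7]
width: 0.0498
```

play_rows(
  rows=[
    [-10, -28, 0, 0, 0, 0],
    [-10, -28, 0, 0, 0, 0],
    [-10, -28, 0, 0, 0, 0],
    [-10, -28, 0, 0, 0, 0],
    [-9, -28, 0, 0, 0, 0],
  ],
)

```text
time_s: 29.18
position: [0.4681, 0.0659, 0.2992]
orientation: [0.134, 0.991, -0.006, -0.017]
force: [1.7, 0.3, -6.0]
width: 0.0499
```

play_rows(
  rows=[
    [-8, -20, 0, 0, 0, 0],
    [0, 0, 0, 0, 0, 0],
    [0, 0, 0, 0, 0, 0],
  ],
)

```text
time_s: 29.43
position: [0.4682, 0.0386, 0.2964]
orientation: [0.137, 0.99, -0.007, -0.02]
force: [-0.2, 1.1, -6.3]
width: 0.0498
```

```bash
python3 -c "
from h import *
st=arm.observe(); print(st['position'],st['width'],st['force'])
go(.4816,.0055,.20,1.289)"
```

```text
[0.46822647 0.03855272 0.29642601] 0.04981372602892933 [-0.16080433  1.05614271 -6.33097176]
go [0.4816, 0.0055, 0.2] -> mm [-25.4 -26.3  96.1] rot [-0.019  -0.0371  0.0061] rows 2.5
```

play_rows(
  rows=[
    [-11, -12, 0, -0.01, -0.018, 0.003],
    [-9, -12, 0, -0.009, -0.018, 0.003],
    [0, 0, 0, 0, 0, 0],
    [0, 0, 0, 0, 0, 0],
    [0, 0, 0, 0, 0, 0],
  ],
)

```text
time_s: 29.85
position: [0.4786, 0.0131, 0.2928]
orientation: [0.139, 0.99, 0.002, -0.004]
force: [-0.6, 0.2, -6.2]
width: 0.0499
```

```bash
python3 -c "
from h import *
print(arm.observe()['position'])
go(.4816,.0055,.20,1.289)"
```

```text
[0.47858091 0.01311425 0.29281224]
go [0.4816, 0.0055, 0.2] -> mm [-5.8 -6.7 92.7] rot [ 0.0024 -0.009   0.0035] rows 2.3
```

play_rows(
  rows=[
    [-5, -6.5, 8, 0.002, -0.009, 0.003],
    [0, 0, 15, 0, 0, 0],
    [0, 0, 15, 0, 0, 0],
    [0, 0, 15, 0, 0, 0],
    [0, 0, 10, 0, 0, 0],
  ],
)

```text
time_s: 30.27
position: [0.4832, 0.0074, 0.2281]
orientation: [0.137, 0.991, -0.0, 0.003]
force: [-0.1, 0.6, -6.6]
width: 0.0495
```

play_rows(
  rows=[
    [0, 0, 5, 0, 0, 0],
    [0, 0, 0, 0, 0, 0],
  ],
)

```text
time_s: 30.43
position: [0.4813, 0.0083, 0.2192]
orientation: [0.137, 0.991, -0.0, 0.0]
force: [0.0, -0.0, -6.8]
width: 0.0498
```

```bash
python3 -c "
from h import *
st=arm.observe(); print(st['position'],st['force'])
go(.4816,.0055,.1519,1.289)"
```

```text
[0.48131598 0.00832649 0.21915293] [ 0.0115058  -0.02338244 -6.83461487]
go [0.4816, 0.0055, 0.1519] -> mm [-1.  -2.6 67.3] rot [-0.0004  0.0001  0.0074] rows 1.6
```

play_rows(
  rows=[
    [-1, -2.6, 8, 0, 0, 0.007],
    [0, 0, 10, 0, 0, 0],
    [0, 0, 10, 0, 0, 0],
    [0, 0, 10, 0, 0, 0],
    [0, 0, 7, 0, 0, 0],
  ],
)

```text
time_s: 30.85
position: [0.4843, 0.0048, 0.1737]
orientation: [0.14, 0.99, -0.001, 0.004]
force: [-0.1, -0.3, -4.7]
width: 0.0496
```

play_rows(
  rows=[
    [0, 0, 0, 0, 0, 0],
    [0, 0, 0, 0, 0, 0],
  ],
)

```text
time_s: 31.02
position: [0.4835, 0.0049, 0.1717]
orientation: [0.14, 0.99, -0.0, 0.002]
force: [0.6, -0.2, -6.1]
width: 0.0497
```

```bash
python3 -c "
from h import *
st=arm.observe(); print(st['position'],st['force'])
go(.4816,.0055,.1519,1.289)"
```

```text
[0.48351064 0.00493162 0.17166489] [ 0.6210136  -0.17343742 -6.10617289]
go [0.4816, 0.0055, 0.1519] -> mm [ 2.1  0.  19.8] rot [-0.0001  0.0048 -0.0001] rows 0.5
```

play_rows(
  rows=[
    [2, 0, 5, 0, 0.005, 0],
    [0.3, 0, 4, 0, 0, 0],
    [0.3, 0, 3.5, 0, 0, 0],
    [0.2, 0, 3, 0, 0, 0],
    [0, 0, 1.5, 0, 0, 0],
  ],
)

```text
time_s: 31.43
position: [0.4827, 0.0052, 0.1559]
orientation: [0.14, 0.99, -0.0, 0.002]
force: [-0.6, 0.5, -4.2]
width: 0.0499
```

```bash
python3 -c "
from h import *
st=arm.observe(); print(st['position'],st['force'])
go(.4816,.0055,.1519,1.289)
s=grab_frame('scene')[:,:,::-1]; u=proj('scene',[[.48,.006,.1]])[0].astype(int)
cv2.imwrite('pics/s2.png',cv2.resize(s[u[1]-75:u[1]+75,u[0]-100:u[0]+100],(800,600),interpolation=2))"
```

```text
[0.48267213 0.00522602 0.15587521] [-0.57180433  0.52309222 -4.19747514]
go [0.4816, 0.0055, 0.1519] -> mm [ 1.1 -0.   4. ] rot [-0.0001  0.0048  0.0001] rows 0.1
```

View pics/s2.png

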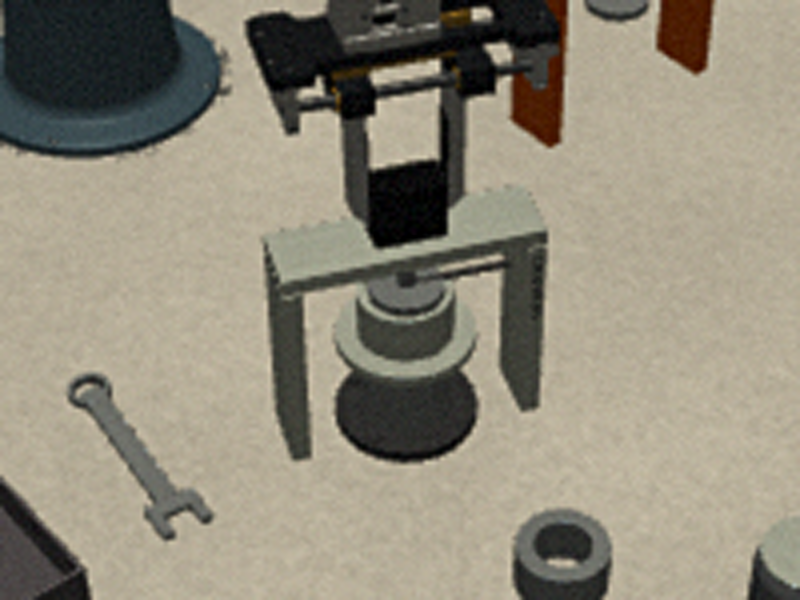

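Picture 12: the gauge is upright over the stack. Its foot rests at (408,290) near the middle of the roller's top at (405,295), and the legs are just above the bench. Force fell by 2 N as the spring took load. I'll lower the last 4 mm.

play_rows(
  rows=[
    [1, 0, 2, 0, 0.005, 0],
    [0, 0, 1.5, 0, 0, 0],
    [0, 0, 1, 0, 0, 0],
    [0, 0, 0.5, 0, 0, 0],
    [0, 0, 0, 0, 0, 0],
  ],
)

```text
time_s: 31.9
position: [0.4825, 0.0053, 0.1523]
orientation: [0.14, 0.99, -0.0, 0.001]
force: [-0.9, 0.3, -4.0]
width: 0.0497
```

```bash
python3 -c "
from h import *
st=arm.observe(); print(st['position'],st['force'])
go(.4816,.0055,.1519,1.289)"
```

```text
[0.48250132 0.00527093 0.15226047] [-0.93080677  0.30580815 -3.98706469]
go [0.4816, 0.0055, 0.1519] -> mm [ 0.9 -0.   0.4] rot [-0.0001  0.0011  0.0001] rows 0.0
```

play_rows(
  rows=[
    [0.5, 0, 0.7, 0, 0.001, 0],
    [0, 0, 0.5, 0, 0, 0],
    [0, 0, 0, 0, 0, 0],
  ],
)

```text
time_s: 32.15
position: [0.4826, 0.0052, 0.1522]
orientation: [0.14, 0.99, -0.0, 0.001]
force: [-0.3, -0.1, -3.0]
width: 0.0493
```

play_rows(
  rows=[
    [0, 0, 0, 0, 0, 0],
    [0, 0, 0, 0, 0, 0],
    [0, 0, 0, 0, 0, 0],
    [0, 0, 0, 0, 0, 0],
    [0, 0, 0, 0, 0, 0],
  ],
  gripper=0,
)

```text
time_s: 32.57
position: [0.4849, 0.0048, 0.1541]
orientation: [0.14, 0.99, -0.0, 0.004]
force: [-0.2, -0.2, -0.1]
width: 0.0795
```

play_rows(
  rows=[
    [0, 0, -8, 0, 0, 0],
    [0, 0, -15, 0, 0, 0],
    [0, 0, -25, 0, 0, 0],
    [0, 0, -25, 0, 0, 0],
    [0, 0, -25, 0, 0, 0],
  ],
)

```text
time_s: 32.98
position: [0.4806, 0.0058, 0.2513]
orientation: [0.14, 0.99, 0.0, -0.002]
force: [0.0, -0.3, -0.8]
width: 0.0939
```

play_rows(
  rows=[
    [0, 0, -15, 0, 0, 0],
    [0, 0, 0, 0, 0, 0],
    [0, 0, 0, 0, 0, 0],
    [0, 0, 0, 0, 0, 0],
  ],
)

```text
time_s: 33.32
position: [0.4839, 0.0051, 0.2754]
orientation: [0.14, 0.99, -0.0, 0.005]
force: [-0.1, -0.5, -0.3]
width: 0.0939
```

```bash
python3 - <<'E'
from h import *
st,i=snap('wrist','w22'); print(st['position'],st['width'],st['force'])
s=cv2.GaussianBlur(grab_frame('scene')[:,:,::-1].copy(),(3,3),0); t=grab_frame('top')[:,:,::-1]; cv2.imwrite('pics/s3.png',s); cv2.imwrite('pics/t3.png',t)
# predicted leg bottoms/beam corners vs image: cool-grey lower end of legs in scene
yw=1.289; ey=np.array([np.cos(yw),np.sin(yw)]); ex=np.array([np.sin(yw),-np.cos(yw)]); c=np.array([.4792,.0062])
for s1 in (-1,1):
    P=np.r_[c+ey*s1*.082+ex*.025,0.]; print("leg end pred",proj('scene',[P])[0].round(1))
# block in wrist view
x,y=proj('wrist',[[*c,.209]],st)[0].astype(int); g=i.mean(2); m=(g<62).astype(np.uint8); m[:y-50]=0;m[y+50:]=0;m[:,:x-60]=0;m[:,x+60:]=0
b=blob(m,(x,y),60)[0]; q=cv2.minAreaRect(cv2.findContours(b[2].astype(np.uint8),0,1)[0][0]); P=plane('wrist',cv2.boxPoints(q),.209,st); print('block',P.mean(0),[np.linalg.norm(P[k+1]-P[k]).round(4) for k in (0,1)])
# lower ends of the legs in the scene picture
sm=s.astype(int); k=(sm[...,2]-sm[...,0]<8)
for s1 in (-1,1):
    u=proj('scene',[np.r_[c+ey*s1*.082+ex*.025,0.]])[0].astype(int)
    for dx in (-3,0,3):
        col=k[u[1]-20:u[1]+12,u[0]+dx]; print(s1,dx,u, (np.where(col)[0].max()+u[1]-20) if col.any() else None)
E
```

```text
[0.48392242 0.00513944 0.27539186] 0.0939481279507335 [-0.14313035 -0.53134004 -0.34281054]
leg end pred [299.6 229. ]
leg end pred [356.3 216.6]
block [0.47839022 0.00609594 0.209     ] [np.float64(0.0462), np.float64(0.0342)]
-1 -3 [299 228] 220
-1 0 [299 228] 229
-1 3 [299 228] None
1 -3 [356 216] 211
1 0 [356 216] 216
1 3 [356 216] None
```

```bash
python3 - <<'E'
from h import *
a=cv2.imread('pics/scene0.png').astype(int); b=cv2.imread('pics/s3.png').astype(int)
for n,p in (("short",(365,255)),("can",(426,262)),("wrench",(260,228))):
    x,y=p; print(n,abs(a-b)[y-18:y+18,x-18:x+18].mean().round(1))
st=arm.observe(); print(st["time_s"],st["force"].round(1),abs(st["dq"]).max().round(3))
arm.sign_off()
E
```

```text
short 5.6
can 5.3
wrench 5.1
33.4667 [ 0.1  0.3 -0.6] 0.004
the job is handed in; nothing more can be done
```

I built the stack, placed the gauge over it and handed the job in at 33.5 s of the 72 s allowed. The sign-off gives no verdict.

**What I did:**
- Stood the cap in the middle of the tray.
- Lowered the taller sleeve onto the spindle's foot and the roller, flange down, onto the sleeve. Both went down at under 0.1 m/s.
- Stood the silver gauge over the stack, let go and withdrew upwards.

**Last checks:**

| Item | Result |
|---|---|
| Sleeve | Tool height at release puts its base about 10 mm above the bench, as it should be |
| Roller | Contact felt at the expected height; bore within 0.3 mm of the shaft axis, top at 116 mm |
| Gauge | Grip block about 1–2 mm from the spindle axis; lower leg ends at the pixels predicted for bench level; grip load fell to zero on release |
| Short sleeve, can, wrench | Picture unchanged apart from noise and blur |
| Arm | Nothing touching: force under 1 N, arm at rest, fingers open and clear |

**What went wrong or disagreed:**
- **First cap grip:** it was 11 mm off centre and pushed the cap with about 19 N, so I recentred and gripped again.
- **First sleeve grip:** it closed on air because the finger tips look about 27 mm shorter than the reported TCP. I gripped deeper from then on.
- **Spindle position:** the first wrist measurement and the top camera were 2–3 mm off the later ones, so I used the later repeatable ones.
- **Roller landing:** it touched down with a short push of about 19 N.
- **Not measured:** I did not read the gauge's 26 mm value directly. It is inferred from the leg and roller heights. I did not look at the cap again after leaving it.

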